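Set out the parcel-weighing station

TASK

Set up the mail counter for the next dispatch: put the big carton on the middle of the postal scale's platform, square with it and with its long side running from the display end to the far end, and the small carton centred on top of the big one, its long side the same way. Stand the rubber stamp upright on the middle of the closed ink pad, and lay out the stapler on the counter halfway between the scale's platform and the ink pad, in line with their middles and with its length parallel to the scale's. Let go of everything, and do not shift the tape roll, the hole punch or the pen cup.

Things in the scene. Friction and masses are not known exactly. Their poses are not given: they have to be found in the camera images.
- scale: Low grey postal scale, fixed. Steel platform 136 x 126 mm, its top 30 mm above the counter; display and buttons at the -x end, towards the robot. Origin on the counter under the platform's middle; the body reaches 105 mm to -x, 75 mm to +x, 65 mm to each side. x axis along its length, away from the display end; z up. It stands left or right of the ink pad.
- ink_pad: Closed ink pad, a flat tin with steel lid and black base, fixed, 80 (x) x 120 (y) x 18 mm high. Origin on the counter under its middle; z up. It stands beside the scale, left or right, turned the same way, its middle on the scale's y axis 252 to 268 mm from the platform's middle.
- big_carton: The bigger plain brown cardboard carton with a strip of paper tape along its top, closed and rigid, 110 long (x) x 62 wide (y) x 46 mm high, about 0.2 kg. Origin at the middle of its underside, x along its length, z up. Lies flat.
- small_carton: The smaller plain brown cardboard carton with a strip of paper tape along its top, closed and rigid, 64 long (x) x 46 wide (y) x 34 mm high, about 0.08 kg. Origin at the middle of its underside, x along its length, z up. Lies flat.
- stapler: Black desk stapler, 126 long (x), 46 mm high, about 0.2 kg: base plate 36 wide (y) and 8 thick; above it the solid arm, 120 long and 30 wide, from 26 to 46 mm height, which does not move. Origin at the middle of its underside, x along its length, z up. Stands on its base.
- rubber_stamp: Round wooden rubber stamp standing upright, 74 mm high, about 0.07 kg: foot 46 mm diameter and 18 high with a rubber face underneath, a thin neck, and a cylindrical grip knob 30 mm in diameter from 42 to 74 mm height. Origin at the middle of its underside, z up along its axis.
- tape_roll: Bystander, to be left alone: roll of brown parcel tape lying flat, 80 mm outer diameter, 48 high, open in the middle. Origin at the middle of its underside.
- hole_punch: Bystander, to be left alone: grey two-hole punch, 60 (x) x 105 (y) x 53 mm high. Origin at the middle of its underside.
- pen_cup: Bystander, to be left alone: black cup, 76 mm diameter and 90 high, with pens standing up to 140 mm high, beyond the scale and ink pad. Origin at the middle of its underside.
Things that resemble listed ones, but are neither listed nor needed, are in the scene too. What is shaped like the small_carton but purple or yellow is not meant.

How it is judged:
By the outcome, as a careful person would: the job done as asked, in the order asked, and still so for the second after the job is handed in, with the robot touching nothing.
It also fails if it takes over 109 s, if anything falls off the work surface, if the arm or the gripper's body presses on something with over 40 N, if the wrist force passes 120 N, or if a joint passes its speed limit or range.

ROBOT

A 6-joint arm with a two-finger parallel gripper is mounted at the origin on the work surface. World frame = base frame: x ahead of the robot, y to its left, z up, the work surface at z = 0. Lengths are in m, angles in rad, forces in N, time in s.
With the tool pointing down it reaches from about 0.35 to 0.725 m from the base axis. Payload 4.3 kg.
Tool frame: the origin (TCP) lies on the front face of the gripper's body, between the roots of the fingers; the fingertips stand 73 mm ahead of it and the grasp point (between the pads) lies 54 mm ahead of it (env.tcp_to_grasp is the x of the grasp point in the tool frame, in m); x points along the fingers, y is the direction in which the jaws open and shut, and the axes are right-handed (so a half turn about x gives the same grasp; the last joint's range is limited). The gripper opens to 85 mm and grips with 20 to 120 N. Pads are 22 mm wide; open, the fingers measure 114 mm over their backs; the gripper's body (76 mm by 85 mm) begins 54 mm behind the grasp point. The pads swing forward as they close: fully open they stand 13 mm farther back than shut.
Start: joints at [1.073, 0.377, 0.081, 1.274, 0, 1.46], TCP at [0.217, 0.532, 0.304] pointing down, gripper open.
Joint ranges: [-2.72, 2.72], [-0.84, 1.66], [-1.02, 1.22], [-1.77, 2.12], [-1.37, 1.28], [-3.14, 3.14]. Speed limits (rad/s): [2.57, 2.57, 3.14, 3.14, 3.14, 3.14].

INTERFACE

Orientations are given as a rotation vector (axis times angle).
In Python, from plant import env gives the robot as it stands.
- The arm moves only by the shell command python3 -m creep 'ROWS'. ROWS is JSON, a list of rows, each a list of 3 entries, a list of its own where there are three numbers: the finger opening in mm, from 0 to 85.4, then the shift along the tool's x, y, z in mm, then the turn, a rotation vector about the tool's x, y, z in degrees. In form: [[fingers, [dx, dy, dz], [rx, ry, rz]], ...]. A call has exactly 5 rows; each row is the pose to reach, as a shift and turn from the pose commanded when the call began, along the tool's axes at that moment; what a row does not reach only later rows make up. A row lasts 1/10 s, in which the tool goes at most 50 mm and 8.59 degrees, less where a joint would pass 70% of its speed; a pose out of reach is approached as far as the arm can. A call with a gripper value outside its range is refused whole. The fingers move at their own pace and stop on an object; the grip force is fixed at half the most. Time passes only in rows, so rows that repeat a pose let the fingers close, or fill a call up. It gives the time, the measured TCP pose, the force and the opening at its end, in the units of the state.
- env.observe(): the state, without advancing time (a new reading comes with each control period).
- env.camera(name): name is "side" or "top"; returns a dict with "color" (384x512x3 uint8, blue, green, red), "fx", "fy", "cx", "cy" (pixels), "cam_to_world" (4x4, takes a point from camera to world coordinates). Camera axes: x right, y up, looking along -z (the intrinsics and any distortion apply to the point x, -y, -z); pixel columns grow to the right and rows downward; lengths in m; the calibration is good to about 2 mm. A picture is of the moment at which its call begins. There is no depth.
- env.close_job(): hands the job in, once; it reports no verdict.
Trained networks look in the newest picture that a camera, given by its name, has taken for a name from the list of things; names that differ only in an ending like _2 or _b are one class to them, and where a whole thing is asked for, a point or a joint stands for the part that bears it (a point fixed in the world has none). Each returns a list of dicts, best first, with "score" (0 to 1); they miss things now and then, are a little off and sometimes report something else, mostly with a low value. They report only what shows in the picture. A call takes as long as a camera call. They do not tell look-alikes from the thing itself.
- env.look_for(thing, camera): "at" ([row, column] in pixels, amid what is visible of it).
- env.pinpoint(thing, camera): "at" ([row, column] in pixels: a listed point, or the origin of a listed thing).
The state is a dict: "time_s": time; "qpos": joint angles; "qd": joint speeds; "effort": joint torques, N m; "tcp_pos": TCP position; "tool_rot": TCP orientation; "force": force on the tool from outside, world axes, zero at the start; "moment": the same for the moment, N m; "gripper_width": finger opening in m.
Only numpy, scipy, OpenCV 4.12 (cv2) and the standard library are available. Lean on these libraries where they do the work, as an engineer would, in place of code of your own. Each camera call takes 0.05 s, during which the arm holds its last target.

## Working session

There is one attempt and no reset: what is moved stays moved. The work goes in short steps, Python scripts to look and compute and a shell command to move; the robot and the scene stay as the last step left them, time stands still between calls to the robot, and variables do not carry over. Pictures are saved under pics/ and viewed, and the job is handed in when it is done.

```bash
ls; mkdir -p pics; python3 - <<'E'
from plant import env
import cv2,numpy as np
print(env.observe(), env.tcp_to_grasp)
for n in ("top","side"):
    c=env.camera(n); cv2.imwrite(f"pics/{n}0.png",c["color"])
    print(n,{k:(np.round(v,4).tolist() if k=="cam_to_world" else v) for k,v in c.items() if k!="color"})
    for t in ["scale","ink_pad","big_carton","small_carton","stapler","rubber_stamp","tape_roll","hole_punch","pen_cup"]:
        print(t,[(np.round(d["at"]).tolist(),round(d["score"],2)) for d in env.pinpoint(t,n)],[(np.round(d["at"]).tolist(),round(d["score"],2)) for d in env.look_for(t,n)])
print(env.observe()["time_s"])
E
```

```text
pics
{'time_s': 0.0, 'qpos': array([1.07270257e+00, 3.78079179e-01, 7.96154351e-02, 1.27439676e+00,
       4.60478274e-06, 1.46051668e+00]), 'qd': array([-0.00149291,  0.00080762, -0.00025792,  0.00070749, -0.00090175,
       -0.00074671]), 'effort': array([-2.30055761e-03, -4.63603735e+01,  2.69875306e+01,  2.08085461e-02,
       -4.10621142e-04,  3.04640366e-06]), 'tcp_pos': array([0.21718188, 0.53185415, 0.30294747]), 'tool_rot': array([ 0.30271513,  1.54992371, -0.3058227 ]), 'force': array([-0.37351079, -0.12326821, -0.03497279]), 'moment': array([0.07859589, 0.05036901, 0.0122049 ]), 'gripper_width': 0.08543824427372543} 0.0539
top {'fx': 472.8933626664952, 'fy': 472.8933626664952, 'cx': 257.6370188864181, 'cy': 196.0967427240836, 'cam_to_world': [[-0.0044, 0.9938, -0.1107, 0.3887], [-1.0, -0.0049, -0.0042, -0.0984], [-0.0047, 0.1107, 0.9938, 1.6754], [0.0, 0.0, 0.0, 1.0]]}
scale [([209.0, 260.0], 0.89)] []
ink_pad [([199.0, 188.0], 0.94)] [([204.0, 190.0], 0.9)]
big_carton [([230.0, 131.0], 0.95)] [([228.0, 129.0], 0.64)]
small_carton [([167.0, 315.0], 0.76), ([191.0, 338.0], 
[... 827 characters left out ...]
], 0.93)] [([163.0, 207.0], 0.93)]
big_carton [([132.0, 183.0], 0.66), ([148.0, 154.0], 0.56)] [([144.0, 154.0], 0.58)]
small_carton [([259.0, 313.0], 0.8), ([308.0, 370.0], 0.74), ([228.0, 315.0], 0.65), ([147.0, 158.0], 0.26)] [([228.0, 314.0], 0.85), ([303.0, 371.0], 0.8), ([256.0, 314.0], 0.72)]
stapler [([276.0, 270.0], 0.64)] [([272.0, 269.0], 0.77), ([256.0, 220.0], 0.42)]
rubber_stamp [([162.0, 281.0], 0.63), ([131.0, 186.0], 0.44)] [([124.0, 182.0], 0.52)]
tape_roll [([180.0, 146.0], 0.58), ([158.0, 278.0], 0.19)] [([175.0, 146.0], 0.59), ([164.0, 206.0], 0.28)]
hole_punch [([259.0, 220.0], 0.89)] [([256.0, 220.0], 0.93)]
pen_cup [([159.0, 278.0], 0.64)] [([150.0, 277.0], 0.59)]
1.9
```

```bash
python3 - <<'E'
import cv2
a=cv2.imread("pics/top0.png"); b=cv2.imread("pics/side0.png")
cv2.imwrite("pics/top0c.png",cv2.resize(a[110:300,90:450],None,fx=2.2,fy=2.2,interpolation=cv2.INTER_CUBIC))
cv2.imwrite("pics/side0c.png",cv2.resize(b[80:350,100:440],None,fx=2.2,fy=2.2,interpolation=cv2.INTER_CUBIC))
E
```

```text
(no output)
```

View pics/top0c.png

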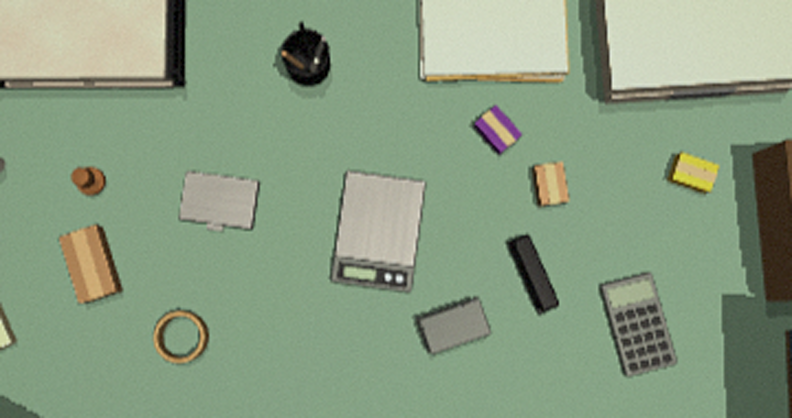

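View pics/side0c.png

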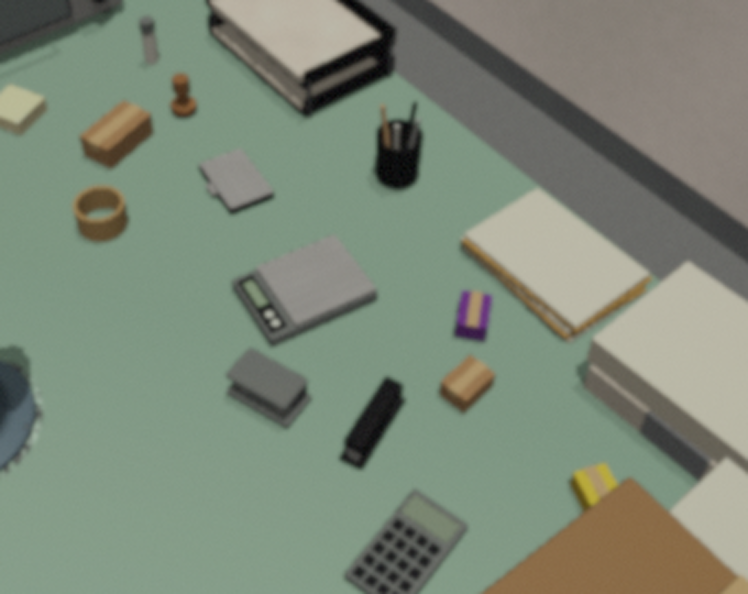

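```bash
cat > h.py <<'E'
import cv2,numpy as np
from scipy.optimize import minimize
from scipy.spatial.transform import Rotation as R
def proj(c,P):
    T=np.linalg.inv(c["cam_to_world"]); q=np.atleast_2d(P)@T[:3,:3].T+T[:3,3]
    return np.c_[c["fx"]*q[:,0]/-q[:,2]+c["cx"], c["fy"]*-q[:,1]/-q[:,2]+c["cy"]]   # col,row
def ray(c,rc,z):
    d=np.array([(rc[1]-c["cx"])/c["fx"],-(rc[0]-c["cy"])/c["fy"],-1.])
    M=np.array(c["cam_to_world"]); d=M[:3,:3]@d; o=M[:3,3]; return o+d*(z-o[2])/d[2]
def box(x0,x1,y0,y1,z0,z1): return np.array([[x,y,z] for x in(x0,x1) for y in(y0,y1) for z in(z0,z1)])/1000
def cyl(r,z0,z1):
    t=np.linspace(0,2*np.pi,32); return np.vstack([np.c_[r*np.cos(t),r*np.sin(t),0*t+z] for z in(z0,z1)])/1000
MOD={"big_carton":[box(-55,55,-31,31,0,46)],"small_carton":[box(-32,32,-23,23,0,34)],
"stapler":[box(-63,63,-18,18,0,8),box(-60,60,-15,15,8,46)],
"rubber_stamp":[cyl(23,0,18),cyl(8,18,42),cyl(15,42,74)],
"ink_pad":[box(-40,40,-60,60,0,18)],
"scale":[box(-105,75,-65,65,0,24),box(-68,68,-63,63,0,30)],
"tape_roll":[cyl(40,0,48)],"hole_punch":[box(-30,30,-52.5,52.5,0,53)]}
def place(p,m,z=0):
    c,s=np.cos(p[2]),np.sin(p[2]); return m@np.array([[c,s,0],[-s,c,0],[0,0,1]])+[p[0],p[1],z]
U=6
def sil(c,parts,p,off,shape,z=0):
    im=np.zeros(shape,np.uint8)
    for m in parts:
        q=(proj(c,place(p,m,z))+.5-off)*U-.5
        cv2.fillConvexPoly(im,np.round(cv2.convexHull(q.astype(np.float32))*16).astype(np.int32),1,shift=4)
    return im
def mask(img,kind):
    f=img.astype(float)
    b,g,r=[cv2.resize(f[...,i],None,fx=U,fy=U,interpolation=cv2.INTER_CUBIC) for i in range(3)]
    if kind=="grey": return ((g-r)<0.10*g)|(g<25)
    if kind=="brown": return r-g>5
    if kind=="black": return g<60
def fit(cs,name,p0,kind,win=45,z=0,yawfree=True,verbose=True):
    parts=MOD[name]; D=[]
    for c in cs:
        o=np.round(proj(c,[p0[0],p0[1],.02+z])[0]).astype(int); o=o-win
        crop=c["color"][o[1]:o[1]+2*win,o[0]:o[0]+2*win]
        m=mask(crop,kind).astype(np.uint8)
        s=sil(c,parts,p0,o,m.shape,z); k=np.ones((6*U,6*U),np.uint8)
        n,l=cv2.connectedComponents(m); ov=np.bincount(l[(s>0)],minlength=n); ov[0]=0
        m=(l==ov.argmax()).astype(np.uint8)
        D.append((c,o,m))
    def cost(v):
        p=[v[0]/1000,v[1]/1000,v[2]/100 if yawfree else p0[2]]
        return sum((sil(c,parts,p,o,m.shape,z)!=m).sum()/m.sum() for c,o,m in D)/len(D)
    v0=np.array([p0[0]*1000,p0[1]*1000,p0[2]*100]); best=None
    for k in range(2):
        S=np.vstack([v0]+[v0+d for d in np.diag([8,8,15])/(k+1)])
        r=minimize(cost,v0,method="Nelder-Mead",options=dict(initial_simplex=S,maxiter=250,xatol=.05,fatol=1e-5)); v0=r.x
    return np.r_[v0[:2]/1000,v0[2]/100],r.fun,D
def overlay(c,parts_p,fn,roi,f=6):
    r0,r1,c0,c1=roi; im=cv2.resize(c["color"][r0:r1,c0:c1],None,fx=f,fy=f,interpolation=cv2.INTER_CUBIC)
    for name,p,z in parts_p:
        for m in MOD[name]:
            q=(proj(c,place(p,m,z))+.5-[c0,r0])*f-.5
            cv2.polylines(im,[np.round(cv2.convexHull(q.astype(np.float32))).astype(int)],True,(0,0,255),1)
    cv2.imwrite(fn,im)
E
cat > m1.py <<'E'
from plant import env
from h import *
import pickle
cs=[env.camera("top"),env.camera("side")]; pickle.dump(cs,open("cs0.pkl","wb"))
t=cs[0]
init={"scale":((209,260),.0,"grey",.02),"ink_pad":((199,188),0,"grey",.0),"big_carton":((230,131),.2,"brown",.0),"small_carton":((194,340),0.,"brown",.0),
"stapler":((235,332),.3,"black",.02),"rubber_stamp":((191,132),0,"brown",.0),"hole_punch":((262,296),-.2,"grey",0),"tape_roll":((263,175),0,"brown",0)}
for n,(rc,y,k,z) in init.items():
    w=ray(t,rc,z); out=[]
    for sel in (cs[:1],cs[1:],cs):
        p,f,D=fit(sel,n,[w[0],w[1],y],k,yawfree=n not in("rubber_stamp","tape_roll")); out.append(np.r_[np.round(p[:2]*1000,1),round(np.degrees(p[2]),1),round(f,3)].tolist())
    print(n,out)
E
python3 m1.py
```

```text
scale [[523.1, -107.1, -8.2, 0.032], [529.7, -104.9, -8.0, 0.132], [524.7, -107.3, -8.2, 0.093]]
ink_pad [[559.3, 151.2, -8.5, 0.063], [562.0, 152.7, -8.4, 0.119], [560.7, 151.7, -8.0, 0.099]]
big_carton [[457.1, 352.3, 18.5, 0.056], [458.3, 351.5, 23.4, 0.117], [457.5, 352.1, 19.7, 0.091]]
small_carton [[582.5, -381.4, 7.9, 0.084], [586.5, -381.9, 14.4, 0.141], [583.0, -381.8, 8.2, 0.126]]
stapler [[438.9, -350.5, 23.6, 0.263], [444.4, -353.1, 28.1, 0.333], [440.1, -351.0, 24.0, 0.326]]
rubber_stamp [[592.0, 360.1, -0.2, 0.125], [596.4, 362.1, 4.0, 0.356], [592.0, 359.0, 10.2, 0.248]]
hole_punch [[357.6, -220.3, 18.1, 0.072], [360.3, -226.6, 10.7, 0.254], [358.4, -222.8, 17.8, 0.171]]
tape_roll [[342.8, 206.7, -5.1, 1.195], [346.1, 207.1, -13.0, 0.273], [343.0, 206.2, -7.5, 0.739]]
```

View overlays.

```bash
python3 - <<'E'
import pickle
from h import *
cs=pickle.load(open("cs0.pkl","rb")); d=np.radians
L=[("scale",[.5231,-.1071,d(-8.2)],0),("ink_pad",[.5593,.1512,d(-8.2)],0),("big_carton",[.4571,.3523,d(18.5)],0),("small_carton",[.5825,-.3814,d(8)],0),("stapler",[.4389,-.3505,d(23.6)],0),("rubber_stamp",[.592,.3601,0],0),("hole_punch",[.3576,-.2203,d(18.1)],0)]
overlay(cs[0],L,"pics/ovA.png",(175,255,105,230),6)
overlay(cs[0],L,"pics/ovB.png",(170,270,228,358),6)
overlay(cs[1],L,"pics/ovC.png",(100,280,120,340),3.5)
E
```

```text
(no output)
```

View pics/ovA.png

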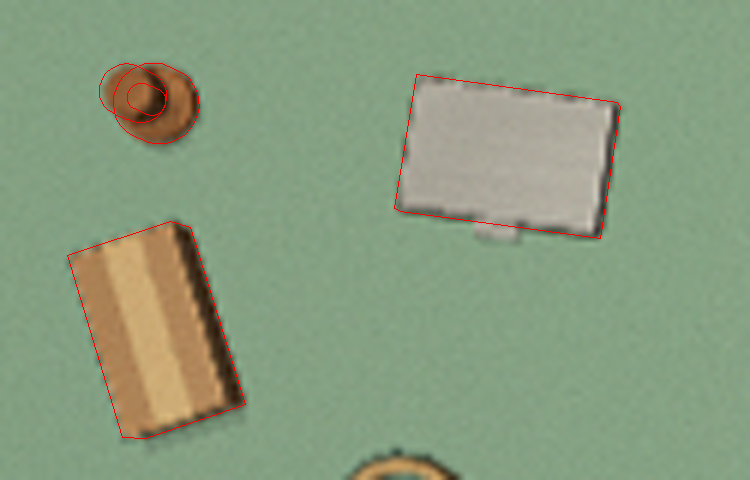

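View pics/ovB.png

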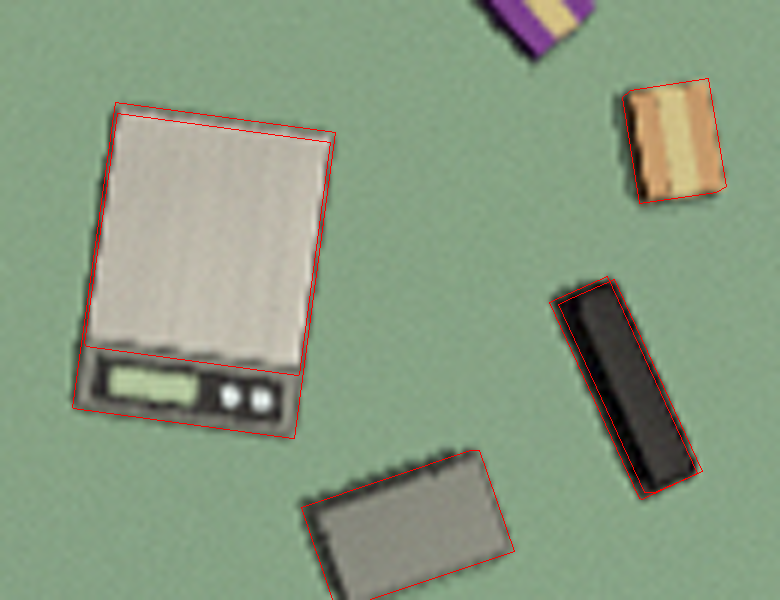

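View pics/ovC.png

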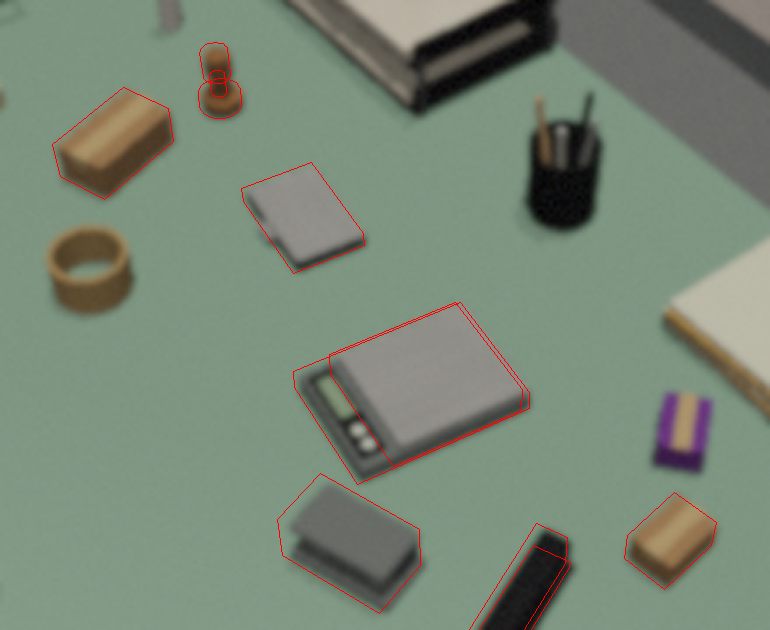

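Top view: the scale is at (209,260) and the ink pad to its left at (200,188). The big carton is at (229,130), the stamp at (190,130), the stapler at (235,332), the tape roll at (263,175) and the punch at (262,296).
There are three small-carton-shaped things: purple (167,315), yellow (188,405) and plain brown (194,340). The brown one fits the description, and the enlarged crop confirms it.

```bash
cat > plan.py <<'E'
import sys,numpy as np
from plant import env
from scipy.spatial.transform import Rotation as R
# args: x y zgrasp (mm) yaw(deg) of object's x axis ; jaws along object's y
x,y,z,yaw=map(float,sys.argv[1:5])
s=env.observe(); p=np.array(s["tcp_pos"]); r=R.from_rotvec(s["tool_rot"]); A=r.as_matrix()
g=p+A[:,0]*env.tcp_to_grasp
print("t",round(s["time_s"],2),"grasp",np.round(g*1000,1),"jawyaw",round(np.degrees(np.arctan2(A[1,1],A[0,1]))-90,1),"tilt",round(np.degrees(np.arccos(-A[2,0])),2),"q",np.round(s["qpos"],2),"F",np.round(s["force"],1),"w",round(s["gripper_width"]*1000,1))
a=np.radians(yaw)
for sg in (1,-1):
    ty=sg*np.array([-np.sin(a),np.cos(a),0]); tx=np.array([0,0,-1.]); tz=np.cross(tx,ty)
    B=R.from_matrix(np.c_[tx,ty,tz]); d=(r.inv()*B).as_rotvec(degrees=True)
    t=np.array([x,y,z])/1000-tx*env.tcp_to_grasp
    if np.linalg.norm(d)<=91: print("shift",np.round(A.T@(t-p)*1000,1),"turn",np.round(d,1))
E
python3 plan.py 457.1 352.3 100 18.9
```

```text
t 2.0 grasp [217.5 532.3 250. ] jawyaw -22.2 tilt 0.01 q [ 1.07  0.38  0.08  1.27 -0.    1.46] F [ 0.6  0.3 -0.5] w 85.6
shift [150.  -76.1 289.9] turn [-41.1   0.   -0. ]
```

```bash
python3 -m creep '[[85,[10,-8,35],[-6,0,0]],[85,[30,-18,80],[-14,0,0]],[85,[50,-32,125],[-22,0,0]],[85,[75,-45,170],[-30,0,0]],[85,[100,-56,210],[-36,0,0]]]'; python3 plan.py 457.1 352.3 60 18.9
```

```text
time_s: 2.5
tcp_pos: [0.3893, 0.4024, 0.206]
tool_rot: [-0.192, 1.561, 0.194]
force: [0.7, 0.8, 1.4]
gripper_width: 0.0851
t 2.5 grasp [389.3 402.5 152.1] jawyaw 14.1 tilt 0.11 q [ 0.69  0.39 -0.16  1.02  0.    0.44] F [0.7 0.8 1.4] w 85.1
shift [ 92.1 -65.2  53.5] turn [-4.8  0.1 -0. ]
```

```bash
python3 -m creep '[[85,[15,-25,20],[-3,0,0]],[85,[30,-48,40],[-5,0,0]],[85,[42,-60,50],[-5,0,0]],[85,[48,-65,53],[-5,0,0]],[85,[48,-65,53],[-5,0,0]]]'; python3 plan.py 457.1 352.3 26 18.9
```

```text
time_s: 3.0
tcp_pos: [0.4541, 0.3526, 0.1573]
tool_rot: [-0.257, 1.557, 0.256]
force: [0.3, -0.4, -0.1]
gripper_width: 0.0852
t 3.0 grasp [454.  352.5 103.4] jawyaw 18.7 tilt 0.11 q [ 0.55  0.46 -0.18  0.93  0.    0.22] F [ 0.3 -0.4 -0.1] w 85.2
shift [77.4 -1.2  2.9] turn [-0.2 -0.1 -0. ]
```

```bash
python3 -m creep '[[85,[20,-1,3],[0,0,0]],[85,[45,-1,3],[0,0,0]],[85,[65,-1,3],[0,0,0]],[85,[75,-1,3],[0,0,0]],[85,[77,-1,3],[0,0,0]]]'; python3 plan.py 457.1 352.3 26 18.9
python3 - <<'E'
from plant import env
import cv2
for n in("side",):
    c=env.camera(n)["color"]; cv2.imwrite("pics/g1.png",cv2.resize(c[60:220,90:290],None,fx=3.5,fy=3.5,interpolation=cv2.INTER_CUBIC))
E
```

```text
time_s: 3.5
tcp_pos: [0.4565, 0.3534, 0.0806]
tool_rot: [-0.259, 1.557, 0.258]
force: [-0.8, -0.3, 0.4]
gripper_width: 0.0852
t 3.5 grasp [456.4 353.4  26.7] jawyaw 18.9 tilt 0.1 q [ 0.55  0.54 -0.27  0.76  0.    0.22] F [-0.8 -0.3  0.4] w 85.2
shift [ 0.7 -1.3  0.2] turn [-0.  -0.1  0. ]
```

View pics/g1.png

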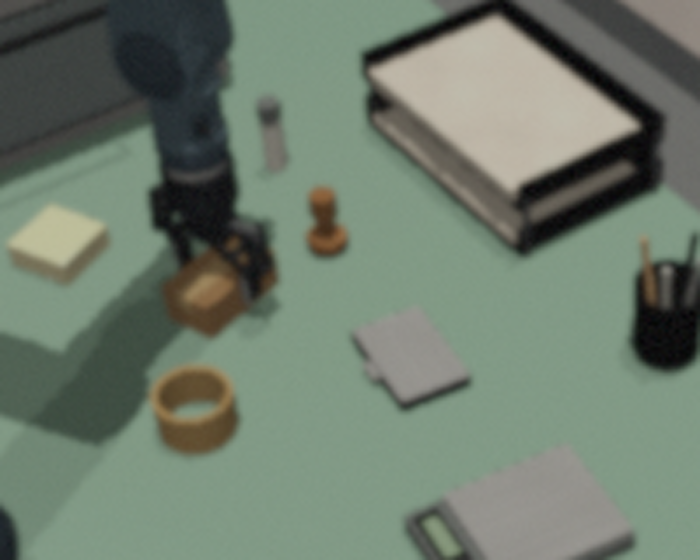

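The fingers straddle the carton (about (290,220) in the crop) over its middle. Closing.

```bash
for i in 1 2; do :; done; python3 -m creep '[[50,[0,0,0],[0,0,0]],[50,[0,0,0],[0,0,0]],[50,[0,0,0],[0,0,0]],[50,[0,0,0],[0,0,0]],[50,[0,0,0],[0,0,0]]]'; python3 plan.py 523 -107 110 -8.2
```

```text
time_s: 4.05
tcp_pos: [0.459, 0.3535, 0.0829]
tool_rot: [-0.256, 1.552, 0.258]
force: [-0.5, 0.6, 5.4]
gripper_width: 0.0609
t 4.05 grasp [459.1 353.5  29. ] jawyaw 18.8 tilt 0.19 q [ 0.55  0.54 -0.27  0.76 -0.    0.22] F [-0.5  0.6  5.4] w 60.9
shift [ -81.5 -456.5  -87.4] turn [27.   0.2 -0.1]
```

```bash
python3 -m creep '[[50,[0,0,0],[0,0,0]],[50,[-5,0,0],[0,0,0]],[50,[-20,0,0],[0,0,0]],[50,[-45,0,0],[0,0,0]],[50,[-70,0,0],[0,0,0]]]'; python3 plan.py 523 -107 115 -8.2;  python3 plan.py 523 -107 115 -8.2
```

```text
time_s: 4.55
tcp_pos: [0.4571, 0.3525, 0.1513]
tool_rot: [-0.257, 1.558, 0.257]
force: [0.4, 0.2, -1.9]
gripper_width: 0.0611
t 4.55 grasp [456.9 352.4  97.4] jawyaw 18.8 tilt 0.13 q [ 0.55  0.47 -0.18  0.92  0.    0.22] F [ 0.4  0.2 -1.9] w 61.1
shift [ -17.4 -456.2  -85.5] turn [27.  -0.1  0. ]
t 4.55 grasp [456.9 352.4  97.4] jawyaw 18.8 tilt 0.13 q [ 0.55  0.47 -0.18  0.92  0.    0.22] F [ 0.4  0.2 -1.9] w 61.1
shift [ -17.4 -456.2  -85.5] turn [27.  -0.1  0. ]
```

```bash
python3 -m creep '[[50,[-6,-20,-4],[2,0,0]],[50,[-12,-55,-10],[4,0,0]],[50,[-18,-95,-18],[7,0,0]],[50,[-18,-140,-26],[10,0,0]],[50,[-18,-185,-35],[12,0,0]]]'; python3 plan.py 523 -107 115 -8.2
```

```text
time_s: 5.05
tcp_pos: [0.4843, 0.1651, 0.1695]
tool_rot: [-0.092, 1.568, 0.093]
force: [1.0, -0.1, -2.7]
gripper_width: 0.0616
t 5.05 grasp [484.3 165.2 115.6] jawyaw 6.7 tilt 0.05 q [ 0.2   0.33 -0.35  0.89  0.    0.09] F [ 1.  -0.1 -2.7] w 61.6
shift [   0.5 -274.8    6.5] turn [14.9  0.  -0. ]
```

```bash
python3 -m creep '[[50,[0,-45,1],[3,0,0]],[50,[0,-90,2],[6,0,0]],[50,[0,-135,3],[9,0,0]],[50,[0,-180,4],[12,0,0]],[50,[0,-220,5],[14,0,0]]]'; python3 plan.py 523 -107 115 -8.2
```

```text
time_s: 5.55
tcp_pos: [0.515, -0.0534, 0.1692]
tool_rot: [0.101, 1.568, -0.101]
force: [1.3, 0.1, -2.8]
gripper_width: 0.0612
t 5.55 grasp [515.  -53.4 115.3] jawyaw -7.4 tilt 0.02 q [-0.23  0.35 -0.33  0.9   0.   -0.1 ] F [ 1.3  0.1 -2.8] w 61.2
shift [  0.3 -52.1  14.8] turn [ 0.8 -0.  -0. ]
```

```bash
python3 -m creep '[[50,[0,-25,1],[1,0,0]],[50,[0,-40,1],[1,0,0]],[50,[0,-50,1],[1,0,0]],[50,[0,-50,1],[1,0,0]],[50,[0,-50,1],[1,0,0]]]'; python3 plan.py 523 -107 57 -8.2
```

```text
time_s: 6.05
tcp_pos: [0.5097, -0.1002, 0.169]
tool_rot: [0.113, 1.568, -0.111]
force: [0.6, -0.1, -1.7]
gripper_width: 0.0613
t 6.05 grasp [ 509.7 -100.1  115.1] jawyaw -8.2 tilt 0.06 q [-0.32  0.35 -0.32  0.9   0.   -0.17] F [ 0.6 -0.1 -1.7] w 61.3
shift [58.1 -4.9 14.2] turn [ 0.  -0.  -0.1]
```

```bash
python3 -m creep '[[50,[10,-3,7],[0,0,0]],[50,[25,-5,14],[0,0,0]],[50,[40,-5,14],[0,0,0]],[50,[48,-5,14],[0,0,0]],[50,[51,-5,14],[0,0,0]]]'; python3 plan.py 523 -107 57 -8.2
```

```text
time_s: 6.55
tcp_pos: [0.5222, -0.1074, 0.1161]
tool_rot: [0.113, 1.571, -0.111]
force: [0.3, -0.1, -2.6]
gripper_width: 0.0611
t 6.55 grasp [ 522.1 -107.3   62.2] jawyaw -8.2 tilt 0.19 q [-0.32  0.43 -0.35  0.79  0.   -0.18] F [ 0.3 -0.1 -2.6] w 61.1
shift [5.2 0.5 0.7] turn [ 0.  -0.2 -0. ]
```

```bash
python3 -m creep '[[50,[2,0,1],[0,0,0]],[50,[3,0,1],[0,0,0]],[50,[4,0,1],[0,0,0]],[50,[5,0,1],[0,0,0]],[50,[5,0,1],[0,0,0]]]'; python3 plan.py 523 -107 57 -8.2
```

```text
time_s: 7.05
tcp_pos: [0.5242, -0.1083, 0.1133]
tool_rot: [0.113, 1.567, -0.113]
force: [0.6, 1.1, -2.8]
gripper_width: 0.061
t 7.05 grasp [ 524.2 -108.3   59.4] jawyaw -8.2 tilt 0.03 q [-0.32  0.44 -0.36  0.78  0.   -0.18] F [ 0.6  1.1 -2.8] w 61.0
shift [ 2.4  1.1 -1.3] turn [-0.  0. -0.]
```

```bash
python3 -m creep '[[50,[1,0,0],[0,0,0]],[50,[2,0,0],[0,0,0]],[50,[2,0,0],[0,0,0]],[50,[2,0,0],[0,0,0]],[50,[2,0,0],[0,0,0]]]'; python3 plan.py 523 -107 57 -8.2
```

```text
time_s: 7.55
tcp_pos: [0.5242, -0.1083, 0.1128]
tool_rot: [0.112, 1.567, -0.113]
force: [-4.3, 1.9, 10.7]
gripper_width: 0.0612
t 7.55 grasp [ 524.2 -108.3   58.9] jawyaw -8.2 tilt 0.07 q [-0.32  0.44 -0.36  0.78 -0.   -0.18] F [-4.3  1.9 10.7] w 61.2
shift [ 1.9  1.1 -1.4] turn [-0.   0.1  0. ]
```

```bash
python3 -m creep '[[66,[-1,0,0],[0,0,0]],[75,[-1,0,0],[0,0,0]],[82,[-1,0,0],[0,0,0]],[82,[-3,0,0],[0,0,0]],[82,[-10,0,0],[0,0,0]]]';python3 -m creep '[[82,[-30,0,0],[0,0,0]],[82,[-60,0,0],[0,0,0]],[82,[-90,0,0],[0,0,0]],[82,[-100,0,-30],[0,0,0]],[82,[-110,0,-60],[0,0,0]]]'; python3 plan.py 582.5 -381.4 130 8
```

```text
time_s: 8.05
tcp_pos: [0.5235, -0.1081, 0.1206]
tool_rot: [0.113, 1.57, -0.112]
force: [-0.1, -0.7, -0.3]
gripper_width: 0.0817
time_s: 8.55
tcp_pos: [0.4652, -0.1, 0.2329]
tool_rot: [0.112, 1.565, -0.113]
force: [-0.3, 0.4, 0.0]
gripper_width: 0.0821
t 8.55 grasp [ 465.4 -100.   179. ] jawyaw -8.2 tilt 0.18 q [-0.35  0.21 -0.33  1.02  0.   -0.2 ] F [-0.3  0.4  0. ] w 82.1
shift [  49.6 -261.8  156.1] turn [-16.2   0.2   0.1]
```

```bash
python3 -m creep '[[82,[0,-40,25],[-3,0,0]],[82,[0,-85,50],[-6,0,0]],[82,[0,-130,75],[-9,0,0]],[82,[0,-170,100],[-12,0,0]],[82,[0,-210,125],[-15,0,0]]]'; python3 plan.py 582.5 -381.4 130 8
cat > m2.py <<'E'
from plant import env
from h import *
import pickle
cs=[env.camera("top"),env.camera("side")]; pickle.dump(cs,open("cs1.pkl","wb"))
d=np.radians
for n,p0,k,z in [("big_carton",[.523,-.107,d(-8.2)],"brown",.03)]:
    for sel in (cs[:1],cs[1:],cs):
        p,f,D=fit(sel,n,p0,k,z=z); print(n,np.round(p[:2]*1000,1),np.round(np.degrees(p[2]),1),round(f,3))
L=[("scale",[.5231,-.1071,d(-8.2)],0),("big_carton",[.5231,-.1071,d(-8.2)],.03)]
overlay(cs[0],L,"pics/c1t.png",(165,250,225,345),6)
overlay(cs[1],L,"pics/c1s.png",(150,260,190,330),5)
E
python3 m2.py
```

```text
time_s: 9.05
tcp_pos: [0.5588, -0.3275, 0.2317]
tool_rot: [-0.095, 1.568, 0.094]
force: [0.5, -0.1, 0.3]
gripper_width: 0.0818
t 9.05 grasp [ 558.9 -327.6  177.8] jawyaw 6.9 tilt 0.06 q [-0.63  0.55  0.17  1.19  0.   -0.75] F [ 0.5 -0.1  0.3] w 81.8
shift [ 47.8 -56.3  17. ] turn [-1.1  0.   0. ]
big_carton [ 520.5 -104.6] -8.1 0.062
big_carton [ 520.9 -108.9] -7.9 0.032
big_carton [ 521.2 -106.4] -8.2 0.071
```

View pics/c1t.png

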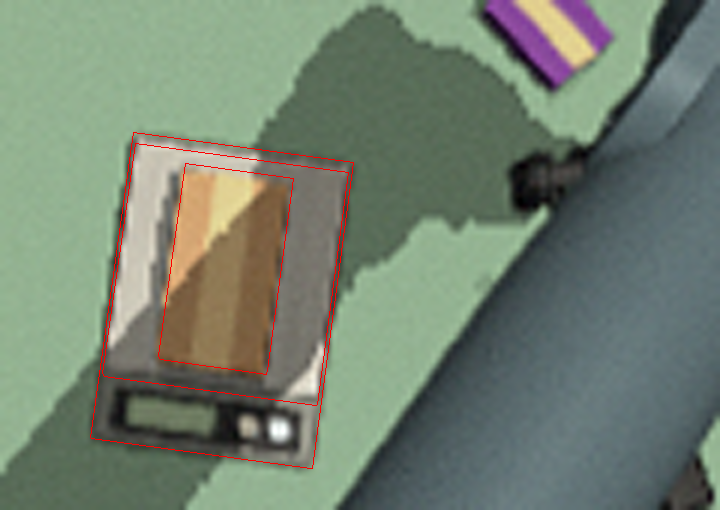

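View pics/c1s.png

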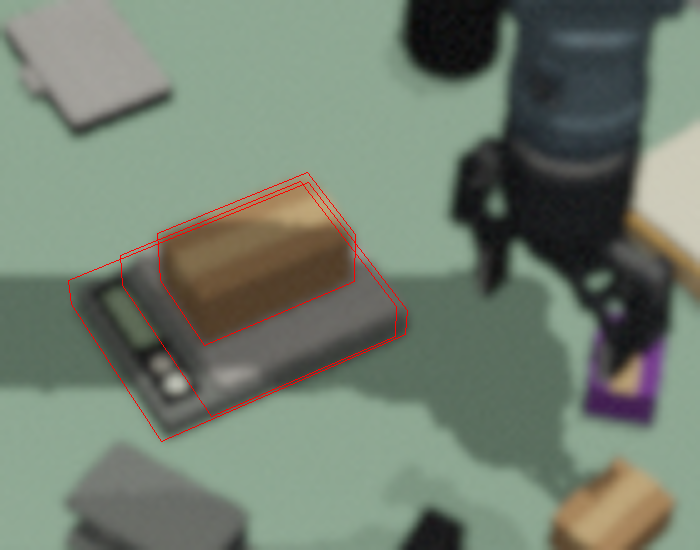

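```bash
python3 -m creep '[[82,[10,-25,8],[-1,0,0]],[82,[28,-45,14],[-1,0,0]],[82,[48,-56,17],[-1,0,0]],[82,[68,-56,17],[-1,0,0]],[82,[68,-56,17],[-1,0,0]]]'; python3 plan.py 582.5 -381.4 20 8
cat > m3.py <<'E'
from plant import env
from h import *
import pickle,sys
cs=[env.camera("top"),env.camera("side")]; pickle.dump(cs,open("cs1.pkl","wb"))
d=np.radians
for n,p0,k,z in [("big_carton",[.523,-.107,d(-8.2)],"brown",.03)]:
    for sel in (cs[:1],cs[1:],cs):
        p,f,D=fit(sel,n,p0,k,z=z); print(n,np.round(p[:2]*1000,1),np.round(np.degrees(p[2]),1),round(f,3))
L=[("scale",[.5231,-.1071,d(-8.2)],0),("big_carton",p,.03)]
overlay(cs[0],L,"pics/c2t.png",(165,250,225,345),6)
cv2.imwrite("pics/c2s.png",cv2.resize(cs[1]["color"][180:300,230:370],None,fx=5,fy=5,interpolation=cv2.INTER_CUBIC))
E
python3 m3.py
```

```text
time_s: 9.65
tcp_pos: [0.5798, -0.3771, 0.1589]
tool_rot: [-0.102, 1.574, 0.111]
force: [-1.0, 1.8, -0.3]
gripper_width: 0.0817
t 9.65 grasp [ 579.5 -376.8  105. ] jawyaw 7.8 tilt 0.45 q [-0.67  0.69  0.22  1.11  0.   -0.8 ] F [-1.   1.8 -0.3] w 81.7
shift [84.9 -5.1  2.5] turn [-0.2 -0.3 -0.3]
big_carton [ 520.9 -105.3] -9.0 0.104
big_carton [ 521.4 -108.9] -8.4 0.022
big_carton [ 521.7 -106.6] -8.8 0.086
```

View pics/c2t.png

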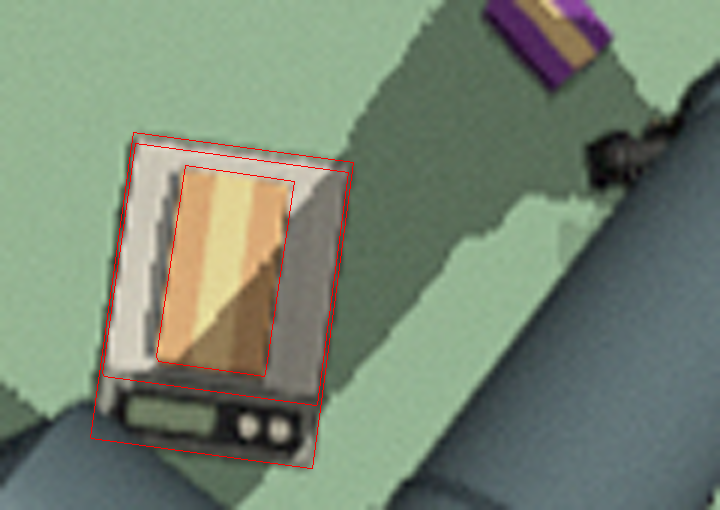

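View pics/c2s.png

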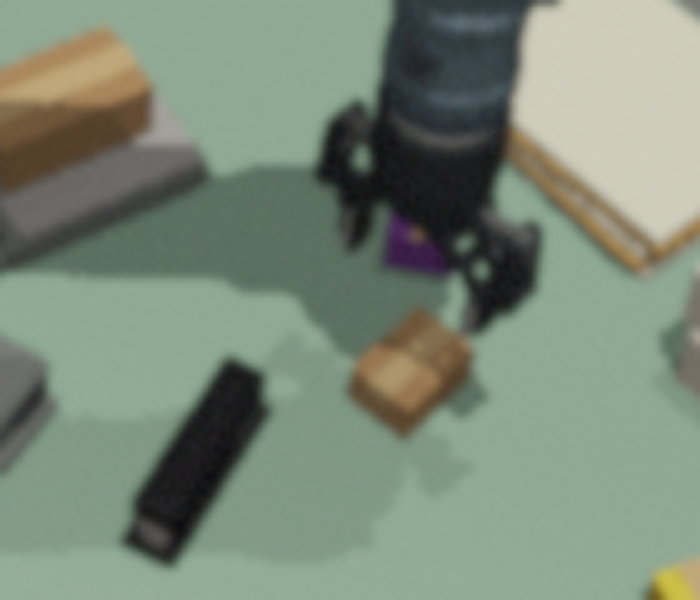

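```bash
python3 -m creep '[[82,[20,-3,2],[0,0,0]],[82,[45,-3,2],[0,0,0]],[82,[65,-3,2],[0,0,0]],[82,[78,-3,2],[0,0,0]],[82,[80,-3,2],[0,0,0]]]'; python3 plan.py 582.5 -381.4 24 8
cat > edge.py <<'E'
from h import *
import pickle
# visible edges: list of (polyline vertices local mm)
def rect(x0,x1,y0,y1,z): 
    q=np.array([[x0,y0,z],[x1,y0,z],[x1,y1,z],[x0,y1,z]])/1000; return [(q[i],q[(i+1)%4]) for i in range(4)]
EDG={"scale":rect(-68,68,-63,63,30)+rect(-105,75,-65,65,0)*0,"ink_pad":rect(-40,40,-60,60,18),"big_carton":rect(-55,55,-31,31,46),"small_carton":rect(-32,32,-23,23,34),"stapler":rect(-60,60,-15,15,46)}
def efit(cs,name,p0,z=0,W=(3,1.5,1.0),edges=None,rng=5):
    E=edges or EDG[name]; P=np.vstack([a+(b-a)*t for a,b in E for t in np.linspace(.06,.94,40)])
    N=np.vstack([np.tile((b-a)/np.linalg.norm(b-a),(40,1)) for a,b in E])
    G=[]
    for c in cs:
        g=[cv2.GaussianBlur(c["color"][...,i].astype(np.float32),(0,0),.8) for i in range(3)]
        G.append([(cv2.Sobel(x,cv2.CV_32F,1,0,scale=.25),cv2.Sobel(x,cv2.CV_32F,0,1,scale=.25)) for x in g])
    def cost(v):
        p=[v[0]/1000,v[1]/1000,v[2]/100]; s=0
        for c,g in zip(cs,G):
            q=proj(c,place(p,P,z)); q2=proj(c,place(p,P+.001*N,z)); t=q2-q; t/=np.linalg.norm(t,axis=1)[:,None]; n=np.c_[-t[:,1],t[:,0]]
            m=np.zeros(len(q))
            for gx,gy in g:
                a=cv2.remap(gx,q[:,0].astype(np.float32)[None],q[:,1].astype(np.float32)[None],cv2.INTER_CUBIC)[0]
                b=cv2.remap(gy,q[:,0].astype(np.float32)[None],q[:,1].astype(np.float32)[None],cv2.INTER_CUBIC)[0]
                m+=(a*n[:,0]+b*n[:,1])**2
            s-=np.minimum(np.sqrt(m),40).mean()
        return s
    from scipy.optimize import differential_evolution
    v0=np.array([p0[0]*1000,p0[1]*1000,p0[2]*100])
    r=differential_evolution(cost,list(zip(v0-[rng,rng,6],v0+[rng,rng,6])),seed=1,maxiter=60,popsize=12,tol=1e-6)
    return np.r_[r.x[:2],np.degrees(r.x[2]/100)].round(1),round(r.fun,2)
if __name__=="__main__":
    d=np.radians; a=pickle.load(open("cs0.pkl","rb")); b=pickle.load(open("cs1.pkl","rb"))
    for w,cs in (("top",0),("side",1)):
        print(w,"scale",efit([a[cs]],"scale",[.523,-.107,d(-8.2)]),"pad",efit([a[cs]],"ink_pad",[.5593,.1512,d(-8.2)]),"carton@scale",efit([b[cs]],"big_carton",[.523,-.107,d(-8.2)],.03))
        print("scale_now",efit([b[cs]],"scale",[.523,-.107,d(-8.2)]),"small",efit([a[cs]],"small_carton",[.5825,-.3814,d(8)]),"stapler",efit([a[cs]],"stapler",[.439,-.3505,d(23.6)]))
E
python3 edge.py
```

```text
time_s: 10.25
tcp_pos: [0.5838, -0.3808, 0.0823]
tool_rot: [-0.106, 1.569, 0.108]
force: [0.3, 0.1, 0.2]
gripper_width: 0.0821
t 10.25 grasp [ 583.7 -380.8   28.4] jawyaw 7.8 tilt 0.11 q [-0.67  0.75  0.13  0.95  0.   -0.81] F [0.3 0.1 0.2] w 82.1
shift [ 4.4 -0.4 -1.3] turn [-0.2 -0.1 -0.1]
top scale (array([ 525.1, -107.4,   -7.8]), np.float64(-40.0)) pad (array([555.2, 148.6,  -8.6]), np.float64(-36.42)) carton@scale (array([ 520.6, -105.9,   -8. ]), np.float64(-38.52))
scale_now (array([ 527.9, -106.7,   -8.2]), np.float64(-37.02)) small (array([ 580.6, -380.2,    9.8]), np.float64(-40.0)) stapler (array([ 441. , -352.8,   22.2]), np.float64(-40.0))
side scale (array([ 527.9, -111.8,   -8.1]), np.float64(-26.21)) pad (array([561.7, 146.2,  -8.5]), np.float64(-24.42)) carton@scale (array([ 522.5, -108.9,   -9. ]), np.float64(-32.76))
scale_now (array([ 527.3, -109.9,   -7.5]), np.float64(-26.94)) small (array([ 583.3, -384.8,    8.3]), np.float64(-35.51)) stapler (array([ 437.8, -355.2,   23. ]), np.float64(-32.69))
```

```bash
sed -i 's/np.minimum(np.sqrt(m),40).mean()/(m**.25).mean()/' edge.py; python3 edge.py; python3 -m creep '[[82,[4,0,-1],[0,0,0]],[82,[4,0,-1],[0,0,0]],[30,[4,0,-1],[0,0,0]],[30,[4,0,-1],[0,0,0]],[30,[4,0,-1],[0,0,0]]]';python3 -m creep '[[30,[0,0,0],[0,0,0]],[30,[0,0,0],[0,0,0]],[30,[0,0,0],[0,0,0]],[30,[0,0,0],[0,0,0]],[30,[0,0,0],[0,0,0]]]'; python3 plan.py 523 -107 150 -8.2
```

```text
top scale (array([ 526. , -107.8,   -8.3]), np.float64(-8.68)) pad (array([555.8, 154.1,  -7.9]), np.float64(-6.51)) carton@scale (array([ 520.5, -105.8,   -7.8]), np.float64(-7.54))
scale_now (array([ 525.7, -108. ,   -8.2]), np.float64(-7.54)) small (array([ 581.9, -381.2,    7.7]), np.float64(-8.7)) stapler (array([ 440.8, -351.6,   22.8]), np.float64(-9.6))
side scale (array([ 528. , -112. ,   -8.1]), np.float64(-5.43)) pad (array([562.6, 146.9,  -8.3]), np.float64(-5.55)) carton@scale (array([ 522.5, -108.7,   -9. ]), np.float64(-5.81))
scale_now (array([ 527.2, -109.5,   -8. ]), np.float64(-5.16)) small (array([ 583. , -384.5,    8.3]), np.float64(-6.44)) stapler (array([ 438.7, -355.5,   20.7]), np.float64(-7.08))
time_s: 10.75
tcp_pos: [0.5839, -0.3825, 0.0805]
tool_rot: [-0.108, 1.566, 0.105]
force: [-0.8, 0.2, -0.3]
gripper_width: 0.0451
time_s: 11.25
tcp_pos: [0.5839, -0.3823, 0.0802]
tool_rot: [-0.108, 1.567, 0.106]
force: [0.3, -0.2, 5.5]
gripper_width: 0.0455
t 11.25 grasp [ 584.  -382.4   26.3] jawyaw 7.8 tilt 0.12 q [-0.67  0.75  0.13  0.94  0.   -0.81] F [ 0.3 -0.2  5.5] w 45.5
shift [-124.2  280.8  -22.9] turn [16.   0.1  0.1]
```

```bash
python3 - <<'E'
from plant import env
from edge import *
a=pickle.load(open("cs0.pkl","rb")); d=np.radians
for n in (0,1):
    for z in (15,20,25): print(("top","side")[n],"outer z",z,efit([a[n]],"scale",[.525,-.107,d(-8.2)],edges=rect(-105,75,-65,65,z)))
    e=rect(-68,68,-63,63,30); print("plat x-edges only etc", [efit([a[n]],"scale",[.525,-.107,d(-8.2)],edges=q) for q in ([e[1],e[0],e[2]],[e[3],e[0],e[2]])])
    c=env.camera(("top","side")[n]); print("carton",efit([c],"big_carton",[.523,-.107,d(-8.2)],.03))
    cv2.imwrite(f"pics/d{n}.png",cv2.resize(c["color"][150:270,190:350],None,fx=5,fy=5,interpolation=cv2.INTER_CUBIC))
    overlay(a[n],[("scale",[.526,-.1078,d(-8.2)],0)],f"pics/e{n}.png",(160,270,190,330),5)
E
```

```text
top outer z 15 (array([ 520.6, -102.3,   -8.6]), np.float64(-7.93))
top outer z 20 (array([ 520.2, -102.4,   -8.4]), np.float64(-7.92))
top outer z 25 (array([ 520. , -102.5,   -8.3]), np.float64(-7.9))
plat x-edges only etc [(array([ 524.9, -107.7,   -8.3]), np.float64(-8.78)), (array([ 528. , -108.2,   -8.3]), np.float64(-9.06))]
carton (array([ 520.5, -105.8,   -8. ]), np.float64(-7.76))
side outer z 15 (array([ 522.6, -102. ,   -6. ]), np.float64(-5.23))
side outer z 20 (array([ 520.5, -105.5,   -6.2]), np.float64(-5.27))
side outer z 25 (array([ 520. , -108.9,   -6.3]), np.float64(-5.25))
plat x-edges only etc [(array([ 527.5, -112. ,   -8.1]), np.float64(-5.03)), (array([ 528.8, -112. ,   -8. ]), np.float64(-6.08))]
carton (array([ 522.5, -108.7,   -8.9]), np.float64(-6.07))
```

View pics/d0.png

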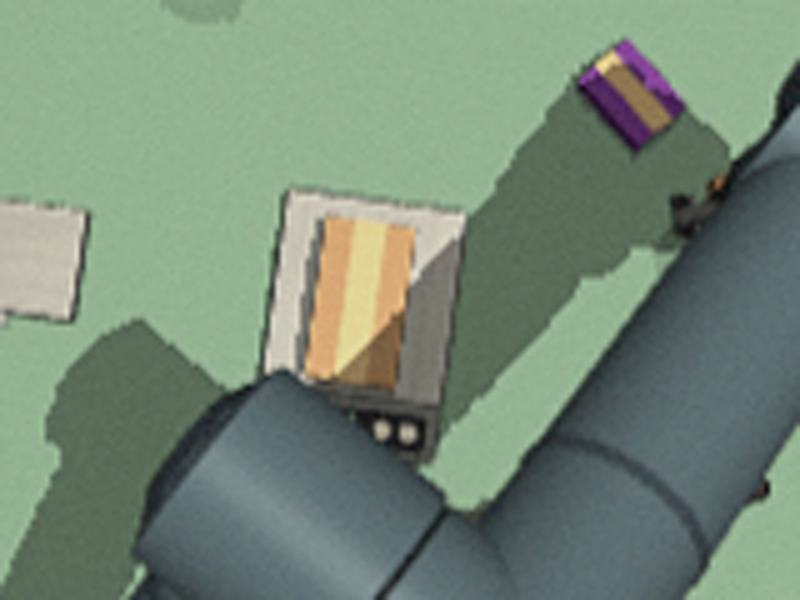

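View pics/e0.png

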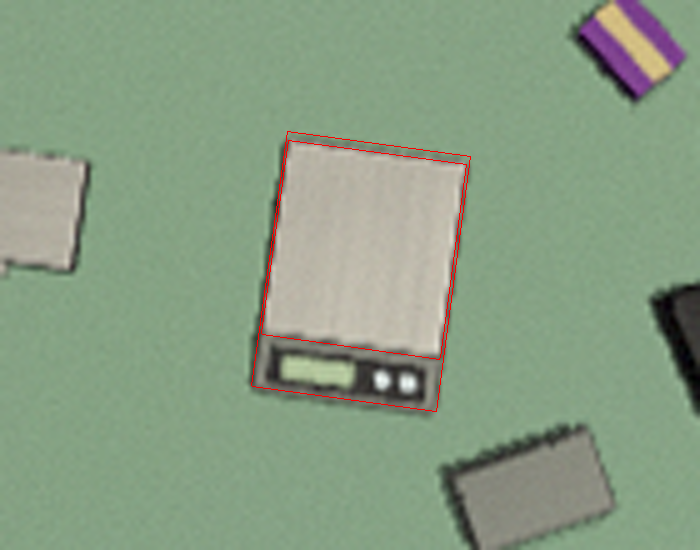

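```bash
python3 -m creep '[[60,[0,0,0],[0,0,0]],[75,[0,0,0],[0,0,0]],[83,[-10,0,0],[0,0,0]],[83,[-50,0,0],[0,0,0]],[83,[-90,0,0],[0,0,0]]]';python3 plan.py 522.5 -108.3 140 -8.2
```

```text
time_s: 11.85
tcp_pos: [0.5823, -0.381, 0.1689]
tool_rot: [-0.105, 1.571, 0.109]
force: [-0.1, -0.5, 0.4]
gripper_width: 0.0829
t 11.85 grasp [ 582.1 -380.8  115. ] jawyaw 7.8 tilt 0.22 q [-0.67  0.69  0.25  1.13  0.   -0.81] F [-0.1 -0.5  0.4] w 82.9
shift [-24.1 278.3 -22.4] turn [16.  -0.2 -0.1]
```

```bash
python3 -m creep '[[83,[-15,20,-3],[2,0,0]],[83,[-30,60,-6],[5,0,0]],[83,[-30,105,-10],[8,0,0]],[83,[-30,150,-14],[11,0,0]],[83,[-30,195,-17],[14,0,0]]]';python3 plan.py 522.5 -108.3 140 -8.2
```

```text
time_s: 12.35
tcp_pos: [0.5393, -0.1894, 0.1998]
tool_rot: [0.087, 1.568, -0.087]
force: [0.5, -0.3, -0.3]
gripper_width: 0.0831
t 12.35 grasp [ 539.4 -189.4  145.9] jawyaw -6.4 tilt 0.04 q [-0.45  0.42 -0.13  1.02  0.   -0.34] F [ 0.5 -0.3 -0.3] w 83.1
shift [  5.9  78.7 -25.8] turn [ 1.8  0.  -0. ]
```

```bash
python3 -m creep '[[83,[0,35,6],[1,0,0]],[83,[0,60,12],[2,0,0]],[83,[0,78,17],[2,0,0]],[83,[0,78,17],[2,0,0]],[83,[0,78,17],[2,0,0]]]';python3 plan.py 522.5 -108.3 58 -8.2
```

```text
time_s: 12.85
tcp_pos: [0.5653, -0.1152, 0.1994]
tool_rot: [0.112, 1.568, -0.112]
force: [0.3, -0.3, -0.1]
gripper_width: 0.0828
t 12.85 grasp [ 565.3 -115.2  145.5] jawyaw -8.2 tilt 0.03 q [-0.31  0.43 -0.11  1.03 -0.   -0.17] F [ 0.3 -0.3 -0.1] w 82.8
shift [ 87.5   0.8 -43.4] turn [0. 0. 0.]
```

```bash
python3 -m creep '[[83,[0,1,-30],[0,0,0]],[83,[0,1,-43],[0,0,0]],[83,[25,1,-43],[0,0,0]],[83,[40,1,-43],[0,0,0]],[83,[40,1,-43],[0,0,0]]]';python3 plan.py 522.5 -108.3 58 -8.2
```

```text
time_s: 13.35
tcp_pos: [0.5209, -0.1087, 0.1572]
tool_rot: [0.115, 1.572, -0.114]
force: [0.1, -0.5, 1.3]
gripper_width: 0.083
t 13.35 grasp [ 520.7 -108.7  103.3] jawyaw -8.3 tilt 0.25 q [-0.32  0.39 -0.3   0.89 -0.   -0.18] F [ 0.1 -0.5  1.3] w 83.0
shift [45.3  0.6  1.7] turn [-0.1 -0.3 -0. ]
```

```bash
python3 -m creep '[[83,[20,0,0],[0,0,0]],[83,[35,0,0],[0,0,0]],[83,[44,0,0],[0,0,0]],[83,[47,0,0],[0,0,0]],[83,[47,0,0],[0,0,0]]]';python3 plan.py 522.5 -108.3 58 -8.2
```

```text
time_s: 13.85
tcp_pos: [0.523, -0.1084, 0.1123]
tool_rot: [0.113, 1.568, -0.113]
force: [-0.6, -0.2, -0.3]
gripper_width: 0.083
t 13.85 grasp [ 523.  -108.4   58.4] jawyaw -8.2 tilt 0.0 q [-0.32  0.43 -0.36  0.78  0.   -0.18] F [-0.6 -0.2 -0.3] w 83.0
shift [ 0.4  0.1 -0.5] turn [-0. -0. -0.]
```

```bash
python3 -m creep '[[50,[0,0,0],[0,0,0]],[50,[0,0,0],[0,0,0]],[50,[0,0,0],[0,0,0]],[50,[0,0,0],[0,0,0]],[50,[0,0,0],[0,0,0]]]';python3 -m creep '[[50,[-3,0,0],[0,0,0]],[50,[-6,0,0],[0,0,0]],[50,[-6,-1,3],[0,0,0]],[50,[-6,-1,5.5],[0,0,0]],[50,[-4,-1,5.5],[0,0,0]]]';python3 plan.py 528 -110 58 -8.2;python3 -m creep '[[50,[1,0,0],[0,0,0]],[50,[2,0,0],[0,0,0]],[50,[3,0,0],[0,0,0]],[50,[4,0,0],[0,0,0]],[50,[4,0,0],[0,0,0]]]';python3 plan.py 528 -110 58 -8.2
```

```text
time_s: 14.35
tcp_pos: [0.5238, -0.1083, 0.1132]
tool_rot: [0.112, 1.566, -0.113]
force: [-0.9, -0.9, 6.7]
gripper_width: 0.0614
time_s: 14.85
tcp_pos: [0.5289, -0.1101, 0.1161]
tool_rot: [0.113, 1.567, -0.113]
force: [-0.3, 0.6, -2.1]
gripper_width: 0.0612
t 14.85 grasp [ 528.9 -110.1   62.2] jawyaw -8.2 tilt 0.04 q [-0.32  0.44 -0.34  0.79  0.   -0.18] F [-0.3  0.6 -2.1] w 61.2
shift [ 4.2 -0.1 -0.9] turn [-0.  0.  0.]
time_s: 15.35
tcp_pos: [0.528, -0.1097, 0.1132]
tool_rot: [0.113, 1.568, -0.113]
force: [-5.7, 0.7, 8.9]
gripper_width: 0.0611
t 15.35 grasp [ 528.  -109.7   59.3] jawyaw -8.2 tilt 0.0 q [-0.32  0.44 -0.34  0.78  0.   -0.18] F [-5.7  0.7  8.9] w 61.1
shift [ 1.3 -0.3  0.1] turn [-0.  0. -0.]
```

Release, go up, and move across to the small carton again.

```bash
python3 -m creep '[[66,[-1,0,0],[0,0,0]],[75,[-1,0,0],[0,0,0]],[82,[-1,0,0],[0,0,0]],[82,[-5,0,0],[0,0,0]],[82,[-25,0,0],[0,0,0]]]';python3 -m creep '[[82,[-45,0,0],[0,0,0]],[82,[-80,-10,0],[-2,0,0]],[82,[-80,-55,5],[-5,0,0]],[82,[-80,-100,10],[-8,0,0]],[82,[-80,-145,15],[-11,0,0]]]'; python3 plan.py 582.5 -382 120 7.8
```

```text
time_s: 15.85
tcp_pos: [0.5266, -0.1093, 0.1354]
tool_rot: [0.114, 1.572, -0.112]
force: [0.1, 0.8, -0.4]
gripper_width: 0.082
time_s: 16.35
tcp_pos: [0.5226, -0.257, 0.218]
tool_rot: [-0.041, 1.569, 0.04]
force: [0.6, 0.7, 0.2]
gripper_width: 0.0821
t 16.35 grasp [ 522.7 -257.   164.1] jawyaw 3.0 tilt 0.1 q [-0.57  0.43 -0.07  1.07  0.   -0.62] F [0.6 0.7 0.2] w 82.1
shift [  44.3 -127.9   53.3] turn [-4.8  0.1  0.1]
```

```bash
python3 -m creep '[[82,[0,-40,15],[-2,0,0]],[82,[10,-80,30],[-4,0,0]],[82,[30,-110,45],[-5,0,0]],[82,[45,-127,54],[-5,0,0]],[82,[55,-127,54],[-5,0,0]]]'; python3 plan.py 583.9 -382.3 24.5 7.8
python3 - <<'E'
from plant import env
from edge import *
d=np.radians
for n in (0,1):
    c=env.camera(("top","side")[n]); print("carton",efit([c],"big_carton",[.525,-.107,d(-8.2)],.03),"scale",efit([c],"scale",[.525,-.107,d(-8.2)]))
    cv2.imwrite(f"pics/f{n}.png",cv2.resize(c["color"][150:270,190:350],None,fx=5,fy=5,interpolation=cv2.INTER_CUBIC))
E
```

```text
time_s: 16.85
tcp_pos: [0.5827, -0.382, 0.1601]
tool_rot: [-0.105, 1.569, 0.105]
force: [-0.6, 0.1, -0.4]
gripper_width: 0.0821
t 16.85 grasp [ 582.7 -382.   106.2] jawyaw 7.7 tilt 0.02 q [-0.67  0.69  0.23  1.11 -0.   -0.8 ] F [-0.6  0.1 -0.4] w 82.1
shift [81.7 -0.5  1.1] turn [-0.1 -0.  -0. ]
carton (array([ 524.9, -107.3,   -7.9]), np.float64(-7.63)) scale (array([ 525.4, -107.9,   -8.3]), np.float64(-7.68))
carton (array([ 526.4, -110.1,   -8.4]), np.float64(-5.85)) scale (array([ 527.8, -109.9,   -9.5]), np.float64(-5.16))
```

View pics/f0.png

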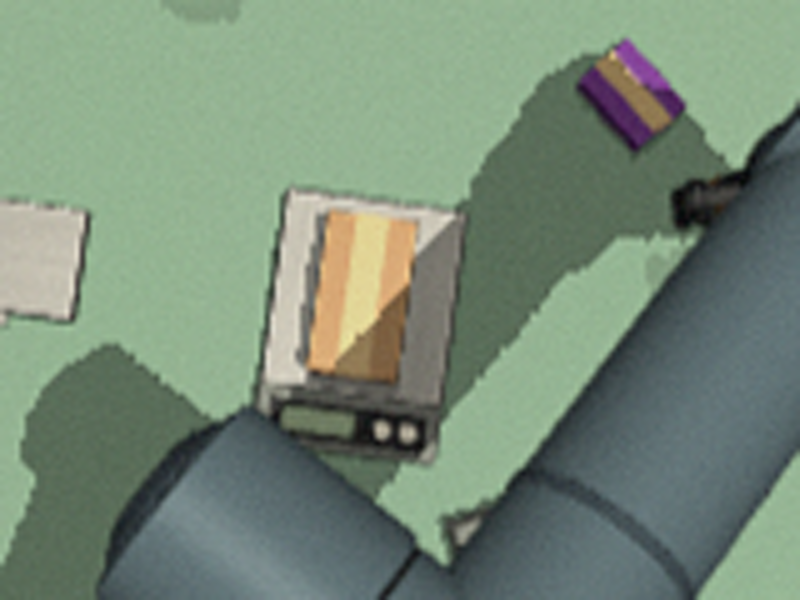

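View pics/f1.png

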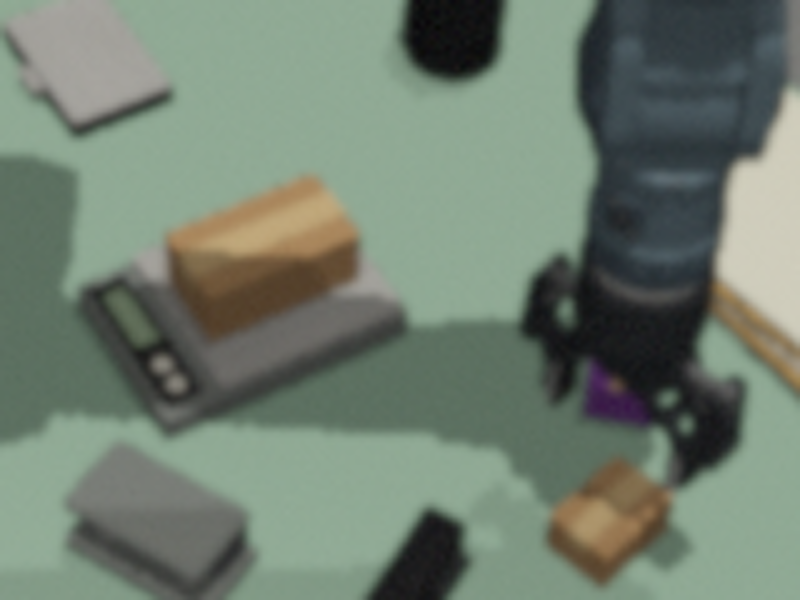

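```bash
python3 -m creep '[[82,[25,0,1],[0,0,0]],[82,[50,0,1],[0,0,0]],[82,[70,0,1],[0,0,0]],[82,[80,0,1],[0,0,0]],[82,[81,0,1],[0,0,0]]]';python3 -m creep '[[82,[0,0,0],[0,0,0]],[30,[0,0,0],[0,0,0]],[30,[0,0,0],[0,0,0]],[30,[0,0,0],[0,0,0]],[30,[0,0,0],[0,0,0]]]'; python3 -m creep '[[30,[0,0,0],[0,0,0]],[30,[0,0,0],[0,0,0]],[30,[0,0,0],[0,0,0]],[30,[0,0,0],[0,0,0]],[30,[0,0,0],[0,0,0]]]'; python3 plan.py 527 -109.9 150 -8.2
```

```text
time_s: 17.45
tcp_pos: [0.5827, -0.3781, 0.0805]
tool_rot: [-0.106, 1.57, 0.109]
force: [0.3, 0.3, 0.1]
gripper_width: 0.0822
time_s: 17.95
tcp_pos: [0.5843, -0.3803, 0.0826]
tool_rot: [-0.108, 1.566, 0.105]
force: [-0.4, -0.3, 5.5]
gripper_width: 0.0452
time_s: 18.45
tcp_pos: [0.5843, -0.3803, 0.0826]
tool_rot: [-0.108, 1.566, 0.105]
force: [0.5, 0.2, 6.2]
gripper_width: 0.0447
t 18.45 grasp [ 584.4 -380.4   28.7] jawyaw 7.8 tilt 0.16 q [-0.67  0.75  0.13  0.94  0.   -0.8 ] F [0.5 0.2 6.2] w 44.7
shift [-121.8  275.4  -19.9] turn [16.   0.1  0.1]
```

```bash
python3 -m creep '[[30,[-5,0,0],[0,0,0]],[30,[-25,0,0],[0,0,0]],[30,[-60,0,0],[0,0,0]],[30,[-100,5,0],[0,0,0]],[30,[-125,25,-2],[2,0,0]]]'; python3 plan.py 527 -109.9 150 -8.2;python3 -m creep '[[30,[0,40,-4],[3,0,0]],[30,[0,85,-8],[6,0,0]],[30,[0,130,-12],[9,0,0]],[30,[0,170,-15],[11,0,0]],[30,[0,205,-17],[13,0,0]]]'; python3 plan.py 527 -109.9 120 -8.2
```

```text
time_s: 18.95
tcp_pos: [0.5787, -0.3569, 0.2089]
tool_rot: [-0.079, 1.567, 0.075]
force: [0.8, 0.7, 0.0]
gripper_width: 0.045
t 18.95 grasp [ 578.9 -357.   155. ] jawyaw 5.6 tilt 0.22 q [-0.65  0.63  0.24  1.18 -0.   -0.74] F [0.8 0.7 0. ] w 45.0
shift [  4.2 250.8 -27.3] turn [13.8  0.2  0.1]
time_s: 19.45
tcp_pos: [0.5393, -0.1507, 0.2059]
tool_rot: [0.1, 1.57, -0.099]
force: [1.2, -0.1, -0.5]
gripper_width: 0.045
t 19.45 grasp [ 539.2 -150.6  152. ] jawyaw -7.3 tilt 0.09 q [-0.39  0.39 -0.15  1.03  0.   -0.26] F [ 1.2 -0.1 -0.5] w 45.0
shift [ 32.   38.9 -17.3] turn [ 0.9 -0.1 -0. ]
```

```bash
python3 -m creep '[[30,[0,20,-9],[0.9,0,0]],[30,[0,33,-14],[0.9,0,0]],[30,[0,39,-17],[0.9,0,0]],[30,[0,39,-17],[0.9,0,0]],[30,[10,39,-17],[0.9,0,0]]]'; python3 -m creep '[[30,[10,0,0],[0,0,0]],[30,[20,0,0],[0,0,0]],[30,[25,0,0],[0,0,0]],[30,[27,0,0],[0,0,0]],[30,[27,0,0],[0,0,0]]]'; python3 plan.py 527 -109.9 105 -8.2
```

```text
time_s: 19.95
tcp_pos: [0.53, -0.1133, 0.197]
tool_rot: [0.111, 1.564, -0.113]
force: [0.5, -0.9, -1.0]
gripper_width: 0.045
time_s: 20.45
tcp_pos: [0.5283, -0.1121, 0.1686]
tool_rot: [0.112, 1.569, -0.111]
force: [-0.0, -0.0, 0.3]
gripper_width: 0.0448
t 20.45 grasp [ 528.3 -112.1  114.7] jawyaw -8.1 tilt 0.05 q [-0.33  0.39 -0.27  0.92  0.   -0.18] F [-0.  -0.   0.3] w 44.8
shift [ 9.7  2.  -1.6] turn [ 0.1 -0.1 -0. ]
```

```bash
python3 -m creep '[[30,[3,2,-1],[0,0,0]],[30,[6,2,-1],[0,0,0]],[30,[7,2,-1],[0,0,0]],[30,[7,2,-1],[0,0,0]],[30,[7,2,-1],[0,0,0]]]'; python3 plan.py 527 -109.9 105 -8.2; python3 -m creep '[[30,[1,0,0],[0,0,0]],[30,[2,0,0],[0,0,0]],[30,[2,0,0],[0,0,0]],[30,[2,0,0],[0,0,0]],[30,[2,0,0],[0,0,0]]]'; python3 plan.py 527 -109.9 105 -8.2
python3 - <<'E'
from plant import env
import cv2
c=env.camera("side")["color"]; cv2.imwrite("pics/h1.png",cv2.resize(c[130:250,180:320],None,fx=5,fy=5,interpolation=cv2.INTER_CUBIC))
E
```

```text
time_s: 20.95
tcp_pos: [0.5279, -0.1099, 0.1622]
tool_rot: [0.111, 1.568, -0.111]
force: [0.6, -0.9, -0.1]
gripper_width: 0.0447
t 20.95 grasp [ 527.9 -109.9  108.3] jawyaw -8.1 tilt 0.01 q [-0.32  0.39 -0.28  0.9   0.   -0.18] F [ 0.6 -0.9 -0.1] w 44.7
shift [ 3.3 -0.1 -0.9] turn [ 0.1  0.  -0. ]
time_s: 21.45
tcp_pos: [0.5279, -0.1099, 0.1601]
tool_rot: [0.111, 1.568, -0.111]
force: [0.1, -0.4, -0.3]
gripper_width: 0.045
t 21.45 grasp [ 527.9 -109.9  106.2] jawyaw -8.1 tilt 0.01 q [-0.32  0.39 -0.28  0.89  0.   -0.18] F [ 0.1 -0.4 -0.3] w 45.0
shift [ 1.2 -0.1 -0.9] turn [ 0.1  0.  -0. ]
```

View pics/h1.png

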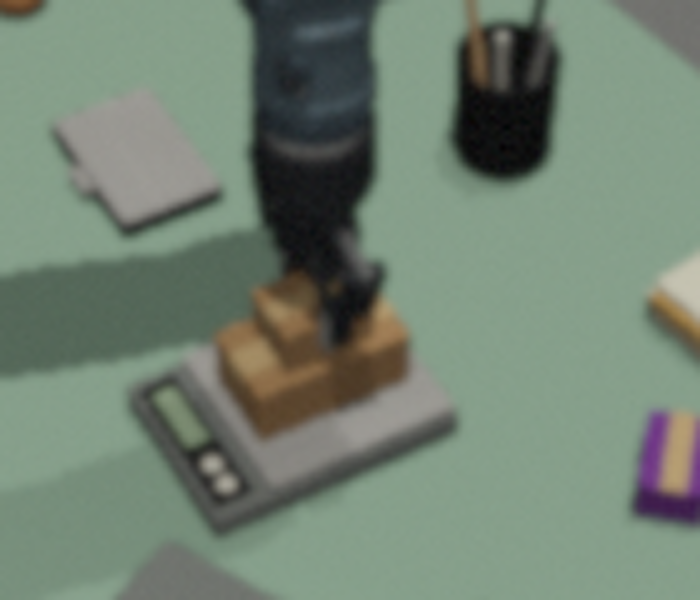

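The small carton hangs just above the middle of the big one ((310,320) in the crop). Lowering until contact.

```bash
python3 -m creep '[[30,[0.5,0,0],[0,0,0]],[30,[1,0,0],[0,0,0]],[30,[1,0,0],[0,0,0]],[30,[1,0,0],[0,0,0]],[30,[1,0,0],[0,0,0]]]'; python3 -m creep '[[30,[0.5,0,0],[0,0,0]],[30,[1,0,0],[0,0,0]],[30,[1,0,0],[0,0,0]],[30,[1,0,0],[0,0,0]],[30,[1,0,0],[0,0,0]]]'; python3 plan.py 527 -109.9 105 -8.2
```

```text
time_s: 22.0
tcp_pos: [0.5279, -0.1099, 0.1591]
tool_rot: [0.111, 1.568, -0.111]
force: [1.5, -0.4, -1.0]
gripper_width: 0.0447
time_s: 22.5
tcp_pos: [0.5279, -0.1099, 0.1586]
tool_rot: [0.111, 1.567, -0.111]
force: [-2.5, 1.1, 5.3]
gripper_width: 0.0448
t 22.5 grasp [ 527.9 -109.9  104.7] jawyaw -8.1 tilt 0.03 q [-0.32  0.39 -0.29  0.89  0.   -0.18] F [-2.5  1.1  5.3] w 44.8
shift [-0.3 -0.1 -0.9] turn [0.1 0.  0. ]
```

```bash
python3 -m creep '[[50,[0,0,0],[0,0,0]],[60,[0,0,0],[0,0,0]],[75,[0,0,0],[0,0,0]],[75,[-5,0,0],[0,0,0]],[75,[-20,0,0],[0,0,0]]]'; python3 -m creep '[[75,[-30,0,0],[0,0,0]],[75,[-65,0,0],[0,0,0]],[75,[-65,40,0],[0,0,0]],[75,[-65,85,0],[0,0,0]],[75,[-65,130,0],[0,0,0]]]';python3 plan.py 592 360 160 40; python3 -m creep '[[75,[0,45,0],[0,0,0]],[75,[0,90,0],[0,0,0]],[75,[0,135,0],[0,0,0]],[75,[0,180,0],[0,0,0]],[75,[0,210,0],[0,0,0]]]';python3 plan.py 592 360 160 40
cat > m4.py <<'E'
from plant import env
from edge import *
d=np.radians; a=pickle.load(open("cs0.pkl","rb"))
for n in (0,1):
    c=env.camera(("top","side")[n]); a[n]=c
    print(("top","side")[n],"big",efit([c],"big_carton",[.525,-.107,d(-8.2)],.03),"small",efit([c],"small_carton",[.525,-.107,d(-8.2)],.076))
    cv2.imwrite(f"pics/i{n}.png",cv2.resize(c["color"][110:270,110:310],None,fx=4,fy=3.75,interpolation=cv2.INTER_CUBIC))
pickle.dump(a,open("cs2.pkl","wb"))
for n in (0,1):
    print("stamp",fit([a[n]],"rubber_stamp",[.592,.360,0],"brown",yawfree=False)[:2])
E
python3 m4.py
```

```text
time_s: 23.0
tcp_pos: [0.5268, -0.1096, 0.1771]
tool_rot: [0.112, 1.571, -0.111]
force: [0.1, -0.2, 0.4]
gripper_width: 0.0751
time_s: 23.5
tcp_pos: [0.5467, 0.0197, 0.244]
tool_rot: [0.113, 1.566, -0.112]
force: [0.6, -0.8, 0.2]
gripper_width: 0.0753
t 23.5 grasp [546.8  19.7 190.1] jawyaw -8.2 tilt 0.09 q [-0.08  0.34 -0.13  1.1   0.    0.06] F [ 0.6 -0.8  0.2] w 75.3
shift [ 30.2 343.2  -3.8] turn [-48.2   0.1   0. ]
time_s: 24.0
tcp_pos: [0.5759, 0.2297, 0.2434]
tool_rot: [0.11, 1.568, -0.109]
force: [-0.4, -0.7, -0.6]
gripper_width: 0.0743
t 24.0 grasp [575.9 229.8 189.5] jawyaw -8.0 tilt 0.06 q [0.28 0.49 0.1  1.18 0.   0.42] F [-0.4 -0.7 -0.6] w 74.3
shift [ 29.6 131.2  -2.2] turn [-48.   0.  -0.]
top big (array([ 525.5, -107.1,   -8. ]), np.float64(-7.07)) small (array([ 527., -110.,   -8.]), np.float64(-6.31))
side big (array([ 525.3, -109.9,   -6.3]), np.float64(-5.93)) small (array([ 527.2, -110.9,   -6.4]), np.float64(-6.29))
stamp (array([ 0.66680187,  0.48796424, -3.25028463]), np.float64(0.9759418638990845))
stamp (array([0.59662043, 0.3594031 , 0.03872613]), np.float64(0.41449559255631735))
```

View pics/i0.png

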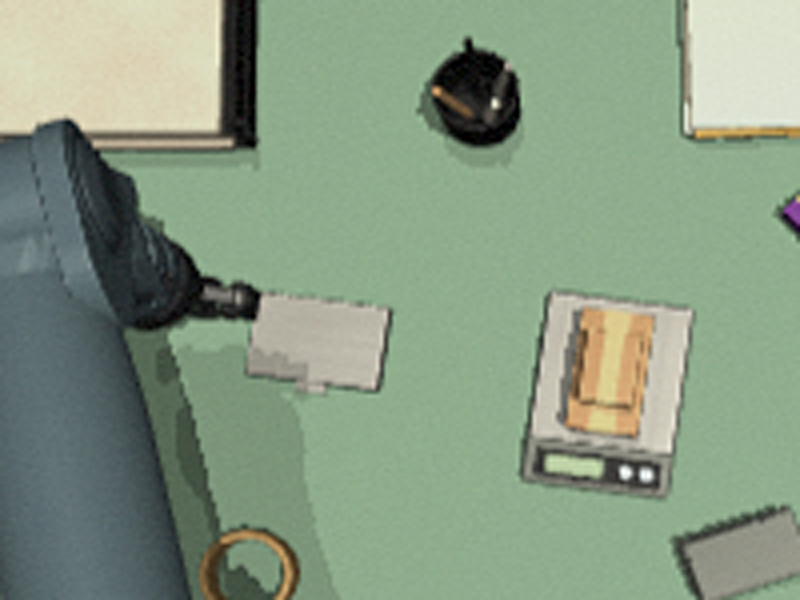

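View pics/i1.png

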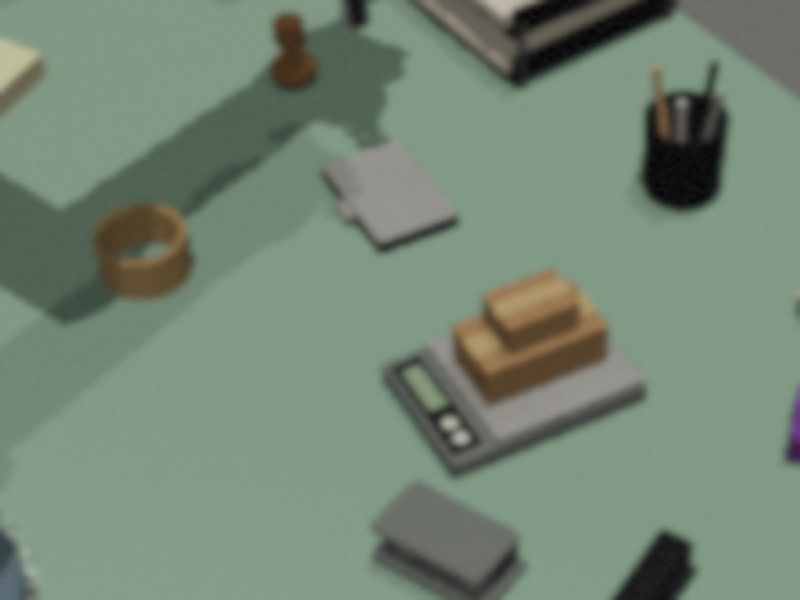

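```bash
python3 plan.py 594 358 115 -8;python3 -m creep '[[65,[10,40,0],[0,0,0]],[65,[30,85,0],[0,0,0]],[65,[50,115,0],[0,0,0]],[65,[70,129,0],[0,0,0]],[65,[74,129,0],[0,0,0]]]';python3 plan.py 594 358 58 -8
python3 - <<'E'
from plant import env
import cv2
c=env.camera("side")["color"]; cv2.imwrite("pics/j1.png",cv2.resize(c[60:180,120:260],None,fx=5,fy=5,interpolation=cv2.INTER_CUBIC))
E
```

```text
t 24.1 grasp [576.  230.6 189.2] jawyaw -7.8 tilt 0.1 q [0.28 0.49 0.1  1.18 0.   0.41] F [0.4 0.1 0.2] w 75.4
shift [ 74.4 128.6   0.5] turn [ 0.2  0.  -0.1]
time_s: 24.6
tcp_pos: [0.5927, 0.3544, 0.1656]
tool_rot: [0.108, 1.572, -0.112]
force: [-0.1, -0.7, -0.2]
gripper_width: 0.0648
t 24.6 grasp [592.4 354.3 111.7] jawyaw -8.0 tilt 0.29 q [ 0.45  0.68  0.22  1.12 -0.    0.59] F [-0.1 -0.7 -0.2] w 64.8
shift [53.7  3.9  1. ] turn [-0.  -0.2  0.2]
```

View pics/j1.png

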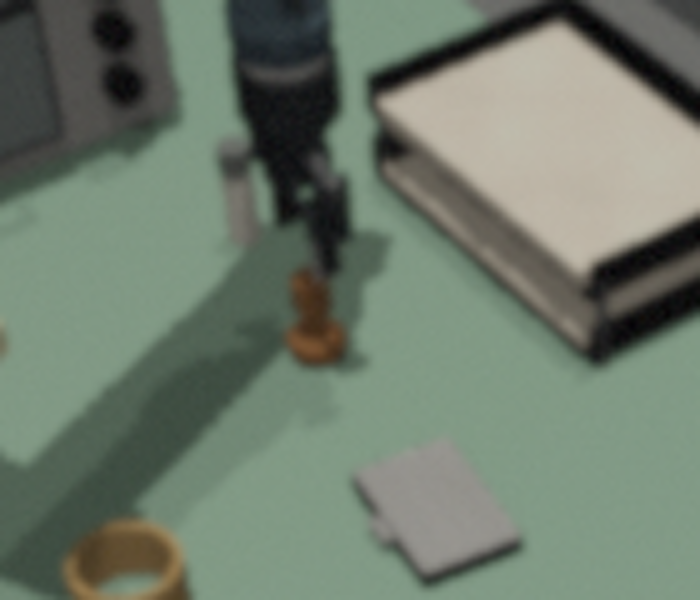

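```bash
python3 -m creep '[[65,[5,4,1],[0,0,0]],[65,[20,4,1],[0,0,0]],[65,[38,4,1],[0,0,0]],[65,[48,4,1],[0,0,0]],[65,[52,4,1],[0,0,0]]]';python3 plan.py 594 358 58 -8
python3 - <<'E'
from plant import env
import cv2
c=env.camera("side")["color"]; cv2.imwrite("pics/j2.png",cv2.resize(c[90:150,150:220],None,fx=9,fy=9,interpolation=cv2.INTER_CUBIC))
E
```

```text
time_s: 25.15
tcp_pos: [0.5956, 0.3569, 0.1167]
tool_rot: [0.112, 1.569, -0.113]
force: [0.6, -0.2, -0.3]
gripper_width: 0.0651
t 25.15 grasp [595.6 356.9  62.8] jawyaw -8.2 tilt 0.06 q [ 0.45  0.72  0.16  1.01 -0.    0.59] F [ 0.6 -0.2 -0.3] w 65.1
shift [ 4.8  0.8 -1.8] turn [-0.2 -0.   0. ]
```

View pics/j2.png

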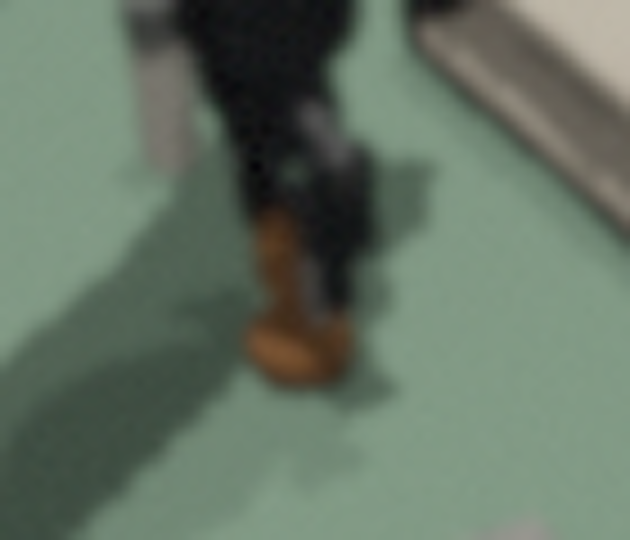

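```bash
python3 -m creep '[[65,[3,0,-1],[0,0,0]],[65,[3,0,-1],[0,0,0]],[20,[3,0,-1],[0,0,0]],[20,[3,0,-1],[0,0,0]],[20,[3,0,-1],[0,0,0]]]';python3 -m creep '[[20,[0,0,0],[0,0,0]],[20,[0,0,0],[0,0,0]],[20,[0,0,0],[0,0,0]],[20,[0,0,0],[0,0,0]],[20,[0,0,0],[0,0,0]]]';python3 plan.py 560 150 140 -8.2
```

```text
time_s: 25.7
tcp_pos: [0.5949, 0.3585, 0.1147]
tool_rot: [0.111, 1.567, -0.111]
force: [0.2, 0.5, 2.1]
gripper_width: 0.0289
time_s: 26.2
tcp_pos: [0.595, 0.3585, 0.1146]
tool_rot: [0.112, 1.567, -0.111]
force: [-0.2, -0.2, 3.5]
gripper_width: 0.0289
t 26.2 grasp [595.  358.5  60.7] jawyaw -8.1 tilt 0.06 q [0.45 0.72 0.16 1.01 0.   0.59] F [-0.2 -0.2  3.5] w 28.9
shift [ -79.4 -211.3   -5.1] turn [ 0.1  0.  -0. ]
```

```bash
python3 - <<'E'
from edge import *
a=pickle.load(open("cs0.pkl","rb")); d=np.radians
for n in (0,1):
  for dx in (0,1,2,3):
    print(n,dx,efit([a[n]],"ink_pad",[.560,.151,d(-8.2)],edges=rect(-40+dx,40-dx,-60+dx,60-dx,18),rng=6), efit([a[n]],"scale",[.525,-.108,d(-8.2)],edges=rect(-68+dx,68-dx,-63+dx,63-dx,30),rng=6))
overlay(a[0],[("ink_pad",[.5605,.151,d(-8.2)],0)],"pics/k0.png",(175,225,160,220),12)
overlay(a[1],[("ink_pad",[.5605,.151,d(-8.2)],0)],"pics/k1.png",(135,185,175,235),12)
E
```

```text
0 0 (array([555.8, 154.1,  -7.9]), np.float64(-6.51)) (array([ 526. , -107.8,   -8.3]), np.float64(-8.68))
0 1 (array([560.9, 152. ,  -8.5]), np.float64(-6.91)) (array([ 526.3, -107.8,   -8.2]), np.float64(-9.24))
0 2 (array([560.3, 151.5,  -8.2]), np.float64(-7.51)) (array([ 526.6, -107.6,   -8.1]), np.float64(-9.39))
0 3 (array([560. , 151.2,  -8. ]), np.float64(-7.79)) (array([ 526.5, -107.5,   -8.1]), np.float64(-9.12))
1 0 (array([562.6, 146.9,  -8.3]), np.float64(-5.55)) (array([ 528.4, -112.7,   -8.1]), np.float64(-5.45))
1 1 (array([561.8, 146.3,  -8.3]), np.float64(-5.66)) (array([ 528.1, -113. ,   -8.1]), np.float64(-5.42))
1 2 (array([561.2, 145.7,  -8.3]), np.float64(-5.69)) (array([ 527.7, -113.5,   -8. ]), np.float64(-5.31))
1 3 (array([560.7, 145.2,  -8.3]), np.float64(-5.65)) (array([ 527.3, -113.9,   -8. ]), np.float64(-5.13))
```

View pics/k0.png

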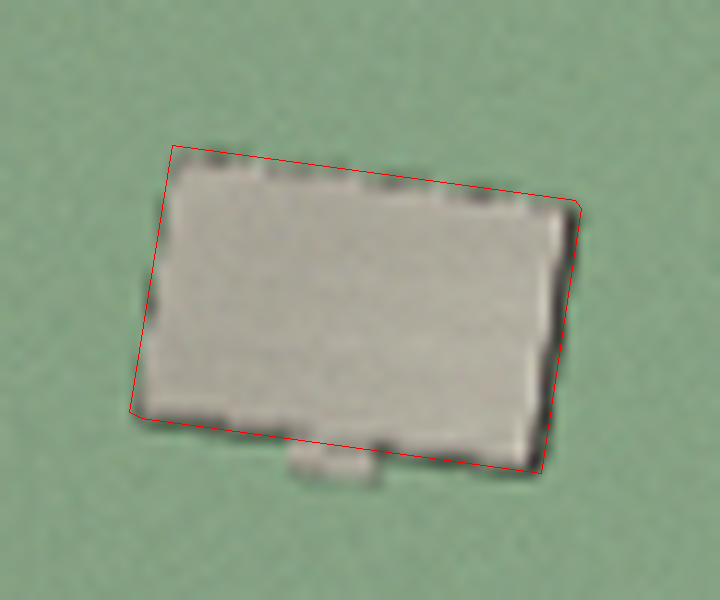

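View pics/k1.png

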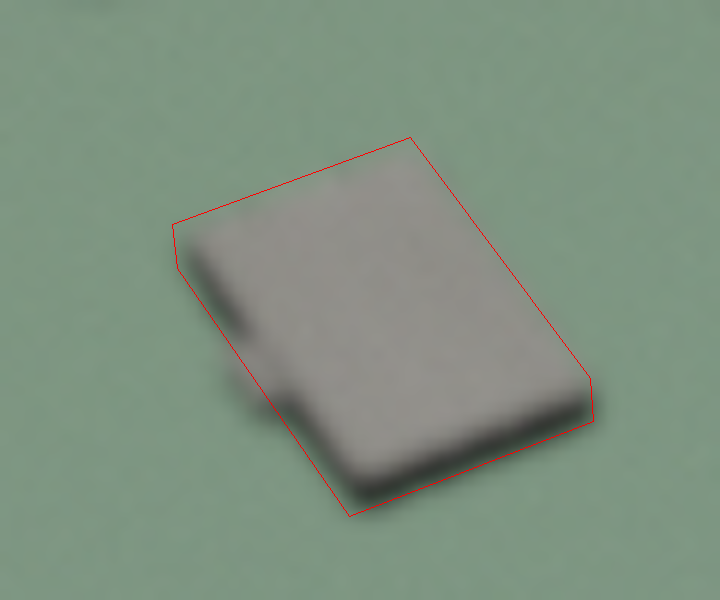

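```bash
python3 -m creep '[[20,[-5,0,0],[0,0,0]],[20,[-25,0,0],[0,0,0]],[20,[-55,-10,0],[0,0,0]],[20,[-60,-40,0],[0,0,0]],[20,[-60,-80,0],[0,0,0]]]';python3 -m creep '[[20,[0,-40,0],[0,0,0]],[20,[0,-75,0],[0,0,0]],[20,[0,-105,0],[0,0,0]],[20,[0,-120,0],[0,0,0]],[20,[0,-125,0],[0,0,0]]]';python3 plan.py 562.4 149.3 82 -8.2
```

```text
time_s: 26.7
tcp_pos: [0.5842, 0.2801, 0.1756]
tool_rot: [0.111, 1.565, -0.108]
force: [0.8, -1.0, -0.7]
gripper_width: 0.0287
time_s: 27.2
tcp_pos: [0.5653, 0.1542, 0.1739]
tool_rot: [0.113, 1.569, -0.113]
force: [-0.2, -0.3, -0.9]
gripper_width: 0.0286
t 27.2 grasp [565.3 154.3 120. ] jawyaw -8.2 tilt 0.06 q [ 0.16  0.47 -0.13  0.98  0.    0.3 ] F [-0.2 -0.3 -0.9] w 28.6
shift [38.  -5.3 -2.1] turn [-0.  -0.1 -0. ]
```

```bash
python3 -m creep '[[20,[10,-5,-2],[0,0,0]],[20,[22,-5,-2],[0,0,0]],[20,[32,-5,-2],[0,0,0]],[20,[36,-5,-2],[0,0,0]],[20,[36,-5,-2],[0,0,0]]]';python3 plan.py 562.4 149.3 79 -8.2
python3 - <<'E'
from plant import env
import cv2
c=env.camera("side")["color"]; cv2.imwrite("pics/l1.png",cv2.resize(c[105:195,165:255],None,fx=7,fy=6.6,interpolation=cv2.INTER_CUBIC))
E
```

```text
time_s: 27.7
tcp_pos: [0.5622, 0.1513, 0.1366]
tool_rot: [0.11, 1.57, -0.111]
force: [-0.3, 0.4, -0.5]
gripper_width: 0.0288
t 27.7 grasp [562.1 151.3  82.7] jawyaw -8.1 tilt 0.14 q [ 0.15  0.49 -0.19  0.89  0.    0.29] F [-0.3  0.4 -0.5] w 28.8
shift [ 3.7 -1.9  0.5] turn [ 0.1 -0.1  0. ]
```

View pics/l1.png

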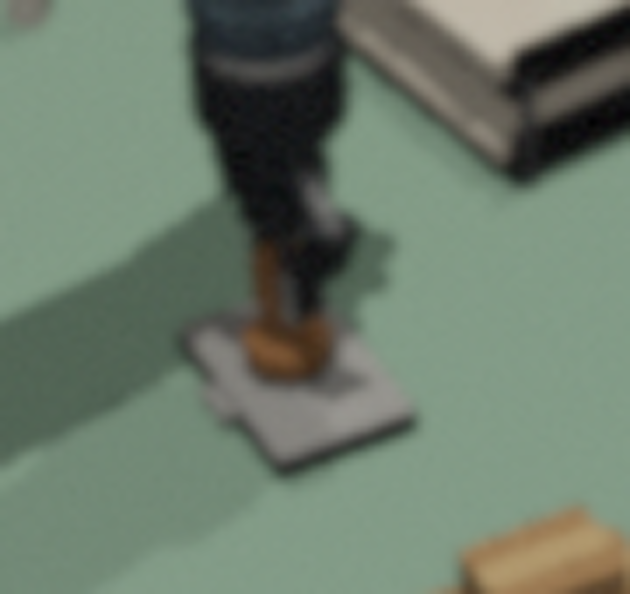

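```bash
cat > m5.py <<'E'
import sys
from plant import env
from edge import *
z=float(sys.argv[1])/1000; d=np.radians
for n in sys.argv[2:]:
    c=env.camera(n); MOD["foot"]=[cyl(23,0,18)]
    p=[.5605,.151,d(-8.2)]
    f=fit([c],"rubber_stamp",p,"brown",yawfree=False,z=z)
    print(n,"stamp",f[0][:2].round(4),round(f[1],3),"pad",efit([c],"ink_pad",p,edges=rect(-39,39,-59,59,18)))
    overlay(c,[("ink_pad",p,0),("rubber_stamp",[*f[0][:2],0],z)],"pics/m_%s.png"%n,(175,225,160,220) if n=="top" else (125,190,175,235),10)
E
python3 m5.py 22 side
```

```text
side stamp [0.5616 0.1544] 0.363 pad (array([562. , 146. ,  -8.3]), np.float64(-5.42))
```

View pics/m_side.png

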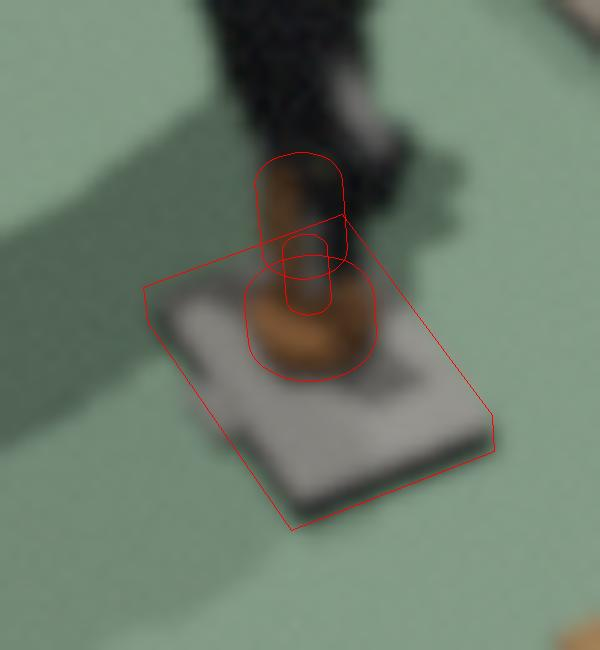

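```bash
python3 -m creep '[[20,[0,-2,0.5],[0,0,0]],[20,[1,-4,0.5],[0,0,0]],[20,[2,-4,0.5],[0,0,0]],[20,[2,-4,0.5],[0,0,0]],[20,[2,-4,0.5],[0,0,0]]]';python3 plan.py 562.4 149.3 79 -8.2;python3 -m creep '[[20,[0.5,0,0],[0,0,0]],[20,[1,0,0],[0,0,0]],[20,[1.5,0,0],[0,0,0]],[20,[2,0,0],[0,0,0]],[20,[2,0,0],[0,0,0]]]';python3 plan.py 562.4 149.3 79 -8.2
```

```text
time_s: 28.3
tcp_pos: [0.563, 0.1466, 0.1362]
tool_rot: [0.112, 1.568, -0.111]
force: [0.3, 0.6, -1.4]
gripper_width: 0.0281
t 28.3 grasp [563.  146.6  82.3] jawyaw -8.1 tilt 0.01 q [ 0.15  0.49 -0.19  0.89  0.    0.29] F [ 0.3  0.6 -1.4] w 28.1
shift [ 3.3  2.6 -0.9] turn [ 0.1  0.  -0. ]
time_s: 28.8
tcp_pos: [0.5629, 0.1467, 0.134]
tool_rot: [0.111, 1.568, -0.111]
force: [0.1, 0.4, -0.3]
gripper_width: 0.0287
t 28.8 grasp [562.9 146.7  80.1] jawyaw -8.1 tilt 0.01 q [ 0.15  0.49 -0.2   0.88  0.    0.29] F [ 0.1  0.4 -0.3] w 28.7
shift [ 1.1  2.5 -0.8] turn [ 0.1 -0.  -0. ]
```

```bash
python3 -m creep '[[20,[0.5,0,0],[0,0,0]],[20,[1,0,0],[0,0,0]],[20,[1,0,0],[0,0,0]],[20,[1,0,0],[0,0,0]],[20,[1,0,0],[0,0,0]]]'; python3 -m creep '[[20,[0.5,0,0],[0,0,0]],[20,[1,0,0],[0,0,0]],[20,[1,0,0],[0,0,0]],[20,[1,0,0],[0,0,0]],[20,[1,0,0],[0,0,0]]]'; python3 plan.py 562.4 149.3 79 -8.2
```

```text
time_s: 29.3
tcp_pos: [0.563, 0.1467, 0.1331]
tool_rot: [0.111, 1.568, -0.111]
force: [-1.0, 0.7, -0.4]
gripper_width: 0.0284
time_s: 29.8
tcp_pos: [0.5632, 0.1467, 0.1326]
tool_rot: [0.111, 1.567, -0.111]
force: [-0.9, -1.0, 5.2]
gripper_width: 0.0289
t 29.8 grasp [563.2 146.7  78.7] jawyaw -8.1 tilt 0.04 q [ 0.15  0.5  -0.2   0.88 -0.    0.29] F [-0.9 -1.   5.2] w 28.9
shift [-0.3  2.5 -1.2] turn [ 0.1  0.  -0. ]
```

```bash
python3 -m creep '[[35,[0,0,0],[0,0,0]],[50,[0,0,0],[0,0,0]],[62,[0,0,0],[0,0,0]],[62,[-10,0,0],[0,0,0]],[62,[-40,0,0],[0,0,0]]]'; python3 -m creep '[[62,[-45,0,0],[0,0,0]],[62,[-90,0,0],[0,0,0]],[62,[-110,-40,-10],[0,0,0]],[62,[-110,-85,-40],[0,0,0]],[62,[-110,-130,-70],[0,0,0]]]'; python3 -m creep '[[62,[0,-45,0],[-3,0,0]],[62,[0,-90,0],[-6,0,0]],[62,[0,-135,0],[-9,0,0]],[62,[0,-180,0],[-12,0,0]],[62,[0,-225,0],[-15,0,0]]]'; python3 plan.py 442 -354 120 23; python3 m5.py 18 top side
```

```text
time_s: 30.3
tcp_pos: [0.5607, 0.1464, 0.17]
tool_rot: [0.11, 1.574, -0.112]
force: [0.0, 0.6, 0.4]
gripper_width: 0.0618
time_s: 30.8
tcp_pos: [0.4809, 0.033, 0.2839]
tool_rot: [0.11, 1.564, -0.111]
force: [-0.5, -0.7, 0.4]
gripper_width: 0.0617
time_s: 31.3
tcp_pos: [0.4485, -0.1905, 0.283]
tool_rot: [-0.096, 1.567, 0.096]
force: [-0.0, -0.8, -0.2]
gripper_width: 0.0621
t 31.3 grasp [ 448.5 -190.5  229.1] jawyaw 7.0 tilt 0.08 q [-0.53  0.21 -0.21  1.16  0.   -0.65] F [-0.  -0.8 -0.2] w 62.1
shift [ 109.2 -161.4  -26.5] turn [-16.    0.1   0. ]
top stamp [0.5597 0.1481] 0.227 pad (array([560.9, 152. ,  -8.6]), np.float64(-7.08))
side stamp [0.5623 0.1483] 0.147 pad (array([560.8, 147. ,  -9. ]), np.float64(-6.04))
```

View pics/m_top.png

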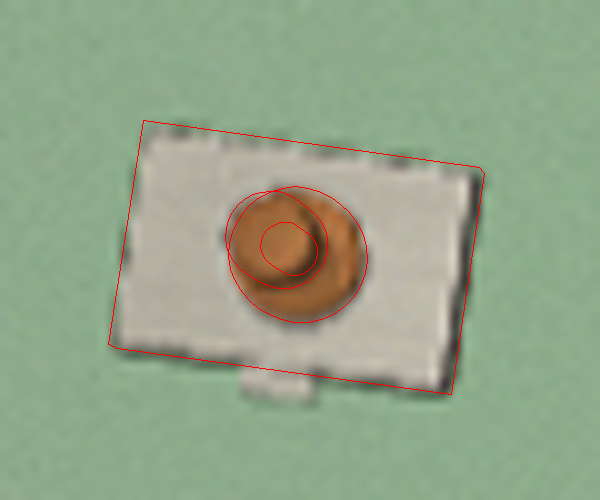

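View pics/m_side.png

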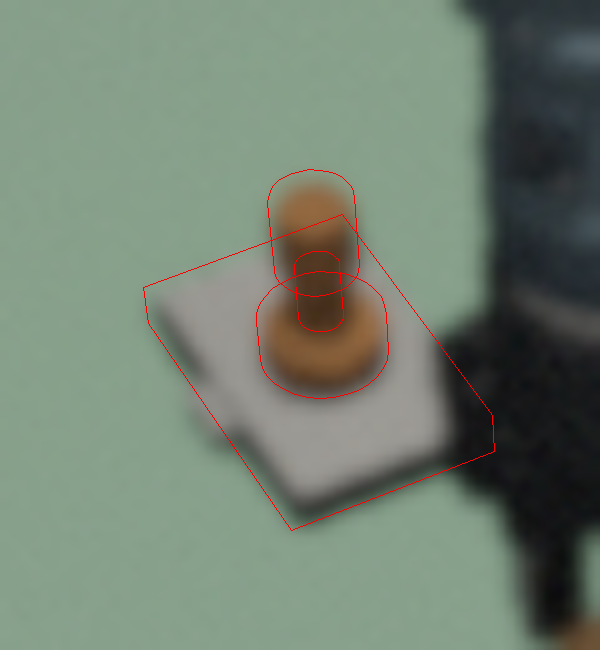

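```bash
python3 -m creep '[[62,[10,-40,-5],[-3,0,0]],[62,[30,-80,-12],[-7,0,0]],[62,[60,-120,-20],[-11,0,0]],[62,[90,-150,-25],[-14,0,0]],[62,[105,-161,-26],[-16,0,0]]]'; python3 plan.py 442.5 -353.5 38 22.8
python3 - <<'E'
from plant import env
from edge import *
d=np.radians
c=env.camera("side"); cv2.imwrite("pics/n1.png",cv2.resize(c["color"][200:320,200:340],None,fx=5,fy=5,interpolation=cv2.INTER_CUBIC))
c=env.camera("top"); print(efit([c],"big_carton",[.525,-.107,d(-8.2)],.03),efit([c],"small_carton",[.525,-.107,d(-8.2)],.076))
cv2.imwrite("pics/n2.png",cv2.resize(c["color"][175:245,225:305],None,fx=9,fy=8.5,interpolation=cv2.INTER_CUBIC))
E
```

```text
time_s: 31.9
tcp_pos: [0.4417, -0.3533, 0.1749]
tool_rot: [-0.311, 1.549, 0.314]
force: [-0.3, 0.4, -0.2]
gripper_width: 0.062
t 31.9 grasp [ 441.6 -353.2  121. ] jawyaw 22.8 tilt 0.11 q [-0.79  0.43 -0.18  0.96 -0.   -1.19] F [-0.3  0.4 -0.2] w 62.0
shift [83.  -0.7  0.8] turn [ 0.  -0.1 -0.1]
(array([ 525.7, -107.1,   -8. ]), np.float64(-7.07)) (array([ 527.1, -109.9,   -8. ]), np.float64(-6.29))
```

View pics/n1.png

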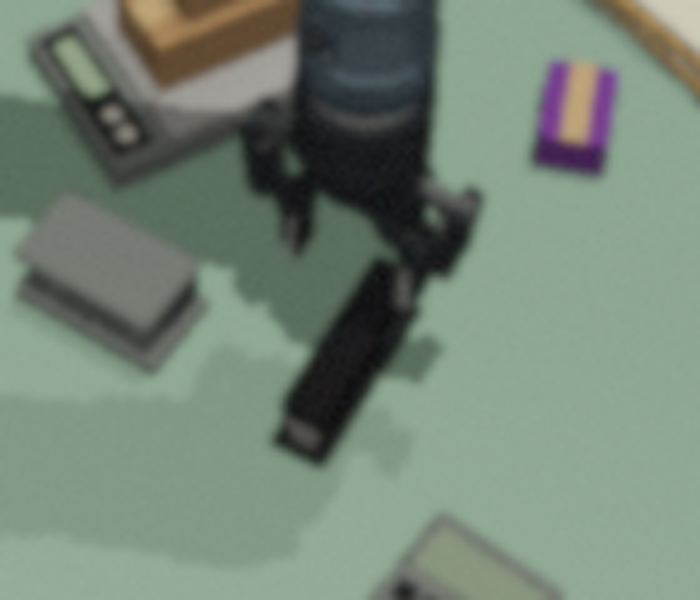

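View pics/n2.png

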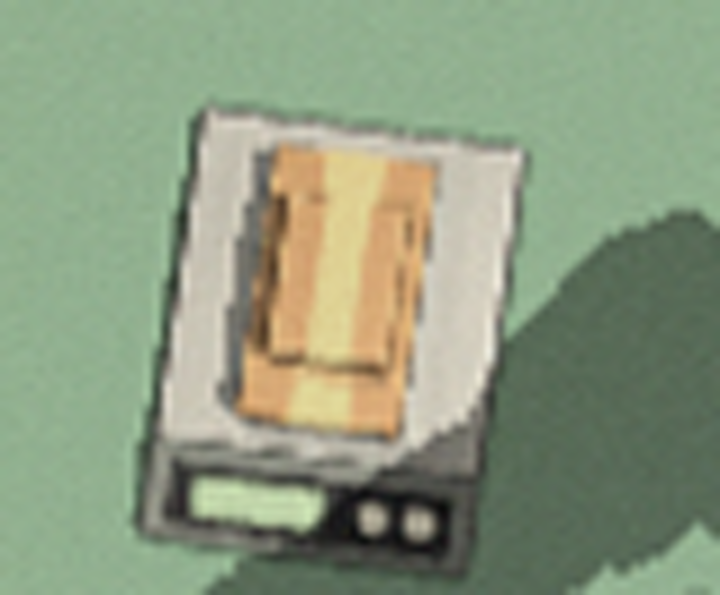

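```bash
python3 -m creep '[[62,[20,0,1],[0,0,0]],[62,[45,0,1],[0,0,0]],[62,[65,0,1],[0,0,0]],[62,[78,0,1],[0,0,0]],[62,[81,0,1],[0,0,0]]]'; python3 plan.py 442.5 -353.5 38 22.8
python3 - <<'E'
from plant import env
import cv2
c=env.camera("side"); cv2.imwrite("pics/o1.png",cv2.resize(c["color"][200:320,200:340],None,fx=5,fy=5,interpolation=cv2.INTER_CUBIC))
E
```

```text
time_s: 32.5
tcp_pos: [0.4434, -0.3499, 0.0957]
tool_rot: [-0.313, 1.549, 0.315]
force: [0.2, -0.3, -0.8]
gripper_width: 0.062
t 32.5 grasp [ 443.3 -349.8   41.8] jawyaw 22.9 tilt 0.1 q [-0.78  0.51 -0.29  0.78  0.   -1.18] F [ 0.2 -0.3 -0.8] w 62.0
shift [ 3.8 -3.  -2.2] turn [ 0.1 -0.  -0.1]
```

View pics/o1.png

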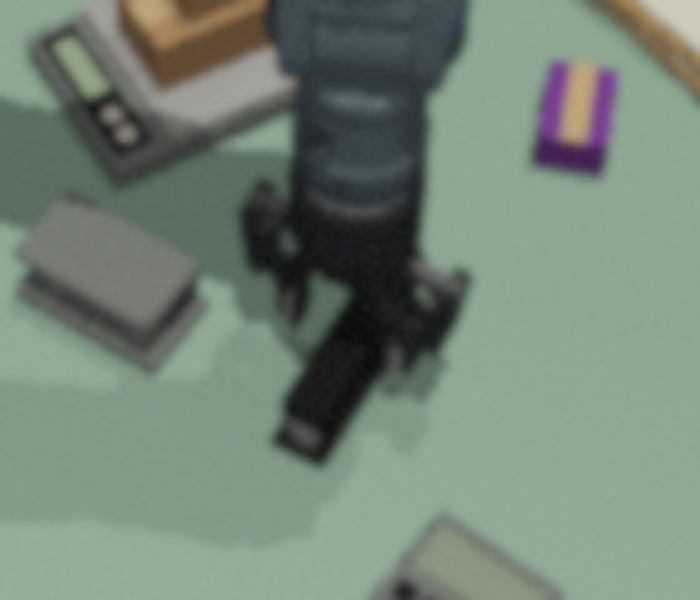

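```bash
python3 -m creep '[[62,[2,-1.5,-1],[0,0,0]],[62,[2,-1.5,-1],[0,0,0]],[20,[2,-1.5,-1],[0,0,0]],[20,[2,-1.5,-1],[0,0,0]],[20,[2,-1.5,-1],[0,0,0]]]'; python3 -m creep '[[20,[0,0,0],[0,0,0]],[20,[0,0,0],[0,0,0]],[20,[0,0,0],[0,0,0]],[20,[0,0,0],[0,0,0]],[20,[0,0,0],[0,0,0]]]';  python3 plan.py 542.5 21.9 110 -8.2
```

```text
time_s: 33.05
tcp_pos: [0.4434, -0.3535, 0.0948]
tool_rot: [-0.314, 1.547, 0.312]
force: [-1.0, 0.1, 2.7]
gripper_width: 0.0286
time_s: 33.55
tcp_pos: [0.4434, -0.3535, 0.0948]
tool_rot: [-0.314, 1.547, 0.312]
force: [-0.2, -0.4, 5.8]
gripper_width: 0.0291
t 33.55 grasp [ 443.5 -353.5   40.9] jawyaw 22.9 tilt 0.08 q [-0.78  0.51 -0.29  0.77  0.   -1.18] F [-0.2 -0.4  5.8] w 29.1
shift [-69.3 307.2 237.3] turn [31.1  0.1  0.1]
```

```bash
python3 -m creep '[[20,[-5,0,0],[0,0,0]],[20,[-25,0,0],[0,0,0]],[20,[-60,0,0],[0,0,0]],[20,[-100,0,0],[0,0,0]],[20,[-140,10,5],[1,0,0]]]'; python3 plan.py 545 19.5 180 -8.2; python3 -m creep '[[20,[-5,35,25],[4,0,0]],[20,[-5,70,55],[8,0,0]],[20,[-5,105,85],[12,0,0]],[20,[-5,140,115],[16,0,0]],[20,[-5,175,140],[20,0,0]]]';python3 plan.py 545 19.5 180 -8.2
```

```text
time_s: 34.05
tcp_pos: [0.4431, -0.3423, 0.2347]
tool_rot: [-0.297, 1.551, 0.299]
force: [0.5, 0.2, -1.4]
gripper_width: 0.0289
t 34.05 grasp [ 443.  -342.2  180.8] jawyaw 21.8 tilt 0.09 q [-0.77  0.38 -0.1   1.09 -0.   -1.15] F [ 0.5  0.2 -1.4] w 28.9
shift [  1.  298.1 228.8] turn [30.  -0.1 -0.1]
time_s: 34.55
tcp_pos: [0.5085, -0.1254, 0.2387]
tool_rot: [-0.023, 1.571, 0.024]
force: [0.1, 0.9, -1.9]
gripper_width: 0.0289
t 34.55 grasp [ 508.5 -125.3  184.8] jawyaw 1.7 tilt 0.05 q [-0.36  0.3  -0.2   1.07  0.   -0.39] F [ 0.1  0.9 -1.9] w 28.9
shift [  4.9 143.7  40.8] turn [ 9.9 -0.  -0. ]
```

```bash
python3 -m creep '[[20,[0,40,10],[3,0,0]],[20,[0,80,22],[6,0,0]],[20,[0,115,32],[8,0,0]],[20,[0,137,39],[10,0,0]],[20,[0,144,41],[10,0,0]]]'; python3 plan.py 545 19.5 180 -8.2; python3 -m creep '[[20,[20,0,0],[0,0,0]],[20,[50,0,0],[0,0,0]],[20,[85,0,0],[0,0,0]],[20,[115,0,0],[0,0,0]],[20,[128,0,0],[0,0,0]]]';python3 plan.py 545 19.5 42 -8.2
```

```text
time_s: 35.05
tcp_pos: [0.5445, 0.0202, 0.2386]
tool_rot: [0.109, 1.569, -0.108]
force: [0.0, -0.1, -1.6]
gripper_width: 0.0287
t 35.05 grasp [544.4  20.3 184.7] jawyaw -7.9 tilt 0.08 q [-0.08  0.34 -0.14  1.09  0.    0.06] F [ 0.  -0.1 -1.6] w 28.7
shift [ 4.7 -0.7  0.6] turn [ 0.3 -0.1 -0. ]
time_s: 35.55
tcp_pos: [0.5419, 0.0172, 0.1077]
tool_rot: [0.111, 1.574, -0.112]
force: [-1.5, -0.3, -1.3]
gripper_width: 0.0288
t 35.55 grasp [541.6  17.2  53.8] jawyaw -8.1 tilt 0.36 q [-0.09  0.46 -0.34  0.78 -0.    0.06] F [-1.5 -0.3 -1.3] w 28.8
shift [11.8  2.7  2.8] turn [ 0.1 -0.4  0. ]
```

```bash
python3 -m creep '[[20,[0,0,0],[0,0,0]],[20,[3,0,0],[0,0,0]],[20,[6,0,0],[0,0,0]],[20,[6,0,0],[0,0,0]],[20,[6,0,0],[0,0,0]]]';python3 plan.py 545 19.5 42 -8.2
```

```text
time_s: 36.05
tcp_pos: [0.5452, 0.0178, 0.1058]
tool_rot: [0.111, 1.567, -0.111]
force: [-0.1, -0.5, -1.4]
gripper_width: 0.0287
t 36.05 grasp [545.3  17.8  51.9] jawyaw -8.1 tilt 0.08 q [-0.08  0.46 -0.34  0.77  0.    0.06] F [-0.1 -0.5 -1.4] w 28.7
shift [ 9.9  1.7 -0.5] turn [ 0.1  0.1 -0. ]
```

```bash
python3 -m creep '[[20,[3,1.5,0],[0,0,0]],[20,[6,1.5,0],[0,0,0]],[20,[7.5,1.5,0],[0,0,0]],[20,[8,1.5,0],[0,0,0]],[20,[8,1.5,0],[0,0,0]]]';python3 plan.py 545 19.5 42 -8.2;python3 -m creep '[[20,[1,0,0],[0,0,0]],[20,[2,0,0],[0,0,0]],[20,[3,0,0],[0,0,0]],[20,[3.5,0,0],[0,0,0]],[20,[3.5,0,0],[0,0,0]]]';python3 plan.py 545 19.5 42 -8.2
```

```text
time_s: 36.55
tcp_pos: [0.5448, 0.0194, 0.0969]
tool_rot: [0.111, 1.568, -0.111]
force: [-0.1, -0.1, -2.1]
gripper_width: 0.0288
t 36.55 grasp [544.8  19.4  43. ] jawyaw -8.1 tilt 0.02 q [-0.08  0.47 -0.35  0.75  0.    0.06] F [-0.1 -0.1 -2.1] w 28.8
shift [1.  0.1 0.2] turn [ 0.1 -0.  -0. ]
time_s: 37.05
tcp_pos: [0.545, 0.0194, 0.0948]
tool_rot: [0.111, 1.567, -0.111]
force: [-2.5, 0.6, 8.7]
gripper_width: 0.0289
t 37.05 grasp [545.   19.4  40.9] jawyaw -8.1 tilt 0.04 q [-0.08  0.47 -0.35  0.75 -0.    0.06] F [-2.5  0.6  8.7] w 28.9
shift [-1.1  0.1  0. ] turn [ 0.1  0.  -0. ]
```

Contact at the expected height. Release, lift and withdraw so that I can check everything.

```bash
python3 -m creep '[[38,[-0.5,0,0],[0,0,0]],[50,[-0.5,0,0],[0,0,0]],[62,[-0.5,0,0],[0,0,0]],[62,[-10,0,0],[0,0,0]],[62,[-40,0,0],[0,0,0]]]'; python3 -m creep '[[62,[-45,0,0],[0,0,0]],[62,[-90,0,0],[0,0,0]],[62,[-135,0,0],[0,0,0]],[62,[-160,0,-30],[0,0,0]],[62,[-160,0,-75],[0,0,0]]]'; python3 plan.py 380 -20 280 -8.2;python3 -m creep '[[62,[0,0,-40],[0,0,0]],[62,[0,0,-80],[0,0,0]],[62,[0,-40,-85],[0,0,0]],[62,[0,-80,-80],[0,0,0]],[62,[0,-125,-70],[0,0,0]]]';python3 -m creep '[[62,[0,-45,5],[0,0,0]],[62,[0,-90,10],[0,0,0]],[62,[0,-135,15],[0,0,0]],[62,[0,-180,20],[0,0,0]],[62,[0,-220,20],[0,0,0]]]'; cat > m6.py <<'E'
from plant import env
from edge import *
d=np.radians
for n in ("top","side"):
    c=env.camera(n); L=[("scale",[.525,-.107,d(-8.2)],0,"grey"),("ink_pad",[.5605,.151,d(-8.2)],0,"grey"),("big_carton",[.525,-.107,d(-8.2)],.03,0),("small_carton",[.525,-.107,d(-8.2)],.076,0),("stapler",[.5425,.0219,d(-8.2)],0,"black")]
    for q in L: print(n,q[0],efit([c],q[0],q[1],q[2],edges=rect(-39,39,-59,59,18) if q[0]=="ink_pad" else None))
    f=fit([c],"stapler",L[-1][1],"black"); print("stapler sil",f[0].round(4),round(f[1],3)); f=fit([c],"rubber_stamp",L[1][1],"brown",yawfree=False,z=.018); print("stamp",f[0][:2].round(4),round(f[1],3))
    cv2.imwrite(f"pics/q_{n}.png",cv2.resize(c["color"][110:290,120:330],None,fx=3.7,fy=3.3,interpolation=cv2.INTER_CUBIC))
    overlay(c,[(q[0],q[1],q[2]) for q in L],f"pics/r_{n}.png",(170,245,155,305) if n=="top" else (120,250,165,305),5)
print(env.observe()["time_s"])
E
python3 m6.py
```

```text
time_s: 37.55
tcp_pos: [0.5425, 0.0195, 0.1317]
tool_rot: [0.112, 1.574, -0.111]
force: [0.5, -0.2, -0.1]
gripper_width: 0.0621
time_s: 38.05
tcp_pos: [0.4741, 0.0295, 0.2987]
tool_rot: [0.112, 1.557, -0.112]
force: [0.7, 0.6, -0.2]
gripper_width: 0.0622
t 38.05 grasp [474.7  29.5 244.8] jawyaw -8.2 tilt 0.64 q [-0.07  0.17 -0.21  1.18  0.    0.07] F [ 0.7  0.6 -0.2] w 62.2
shift [-36.2 -62.3 -85.7] turn [ 0.   0.6 -0. ]
time_s: 38.55
tcp_pos: [0.3828, -0.0842, 0.2945]
tool_rot: [0.109, 1.567, -0.109]
force: [1.5, 0.1, -0.3]
gripper_width: 0.0618
time_s: 39.05
tcp_pos: [0.3722, -0.3069, 0.2943]
tool_rot: [0.111, 1.567, -0.113]
force: [0.8, -0.3, 0.5]
gripper_width: 0.0618
top scale (array([ 525.8, -107.9,   -8.3]), np.float64(-8.45))
top ink_pad (array([560.8, 152. ,  -8.5]), np.float64(-7.09))
top big_carton (array([ 525.4, -107.1,   -8. ]), np.float64(-7.09))
top small_carton (array([ 527.1, -109.9,   -8.5]), np.float64(-6.25))
top stapler (array([538.5,  20.4,  -8.3]), np.float64(-9.87))
stapler sil [ 0.5407  0.0232 -0.1339] 0.233
stamp [0.5591 0.1485] 0.072
side scale (array([ 526.5, -111.7,  -10.8]), np.float64(-5.48))
side ink_pad (array([563.1, 146.1,  -7.7]), np.float64(-7.12))
side big_carton (array([ 520.2, -112. ,  -11.6]), np.float64(-5.12))
side small_carton (array([ 530. , -112. ,   -6.7]), np.float64(-4.09))
side stapler (array([540.3,  16.9,  -4.8]), np.float64(-5.66))
stapler sil [0.5473 0.023  0.1744] 0.902
stamp [0.5619 0.1486] 0.146
39.15
```

View pics/r_top.png

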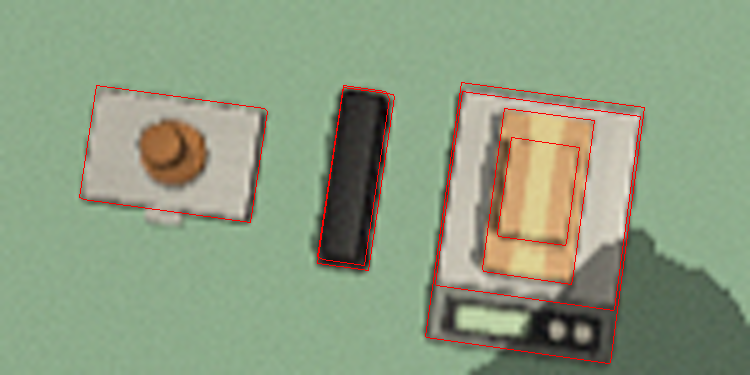

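View pics/q_side.png

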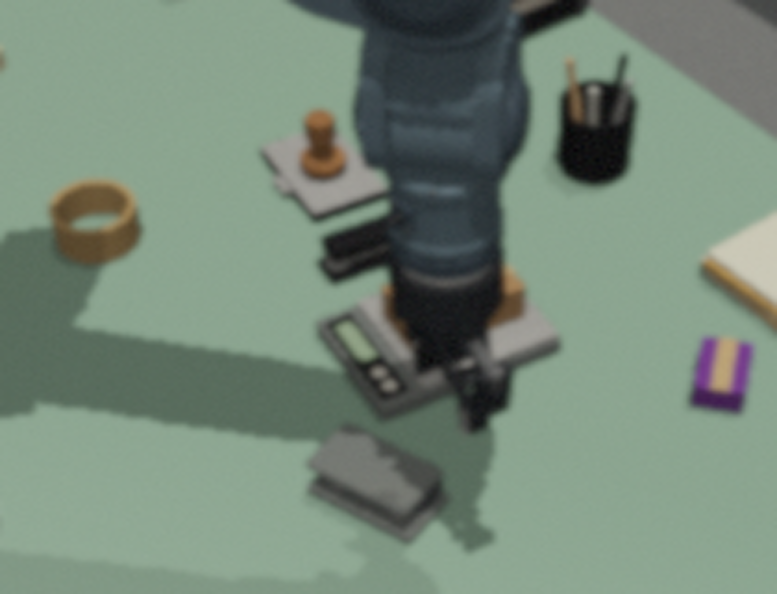

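View pics/q_top.png

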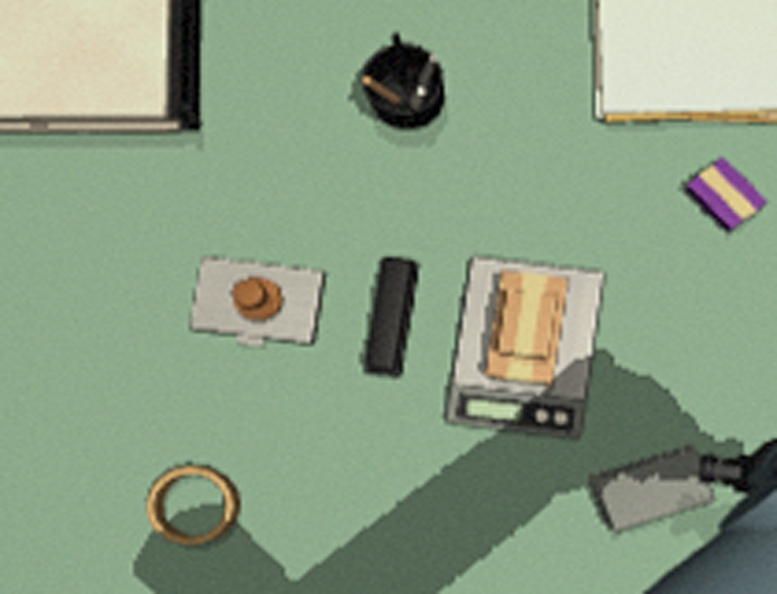

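```bash
python3 -m creep '[[62,[0,40,0],[0,0,0]],[62,[0,90,0],[0,0,0]],[62,[0,140,0],[0,0,0]],[62,[0,190,0],[0,0,0]],[62,[0,240,0],[0,0,0]]]';python3 -m creep '[[62,[0,45,0],[0,0,0]],[62,[0,95,0],[0,0,0]],[62,[0,145,0],[0,0,0]],[62,[0,195,0],[0,0,0]],[62,[0,245,0],[0,0,0]]]';python3 -m creep '[[62,[0,40,0],[0,0,0]],[62,[0,80,0],[0,0,0]],[62,[0,120,0],[0,0,0]],[62,[0,140,0],[0,0,0]],[62,[0,140,0],[0,0,0]]]'; sed -i 's/"pics\/\([qr]\)_/"pics\/\1\1_/' m6.py; python3 m6.py
```

```text
time_s: 39.65
tcp_pos: [0.4058, -0.0645, 0.2942]
tool_rot: [0.112, 1.567, -0.111]
force: [0.9, -0.2, 0.6]
gripper_width: 0.0621
time_s: 40.15
tcp_pos: [0.4401, 0.1782, 0.2944]
tool_rot: [0.111, 1.567, -0.11]
force: [1.8, -0.4, 0.2]
gripper_width: 0.0618
time_s: 40.65
tcp_pos: [0.46, 0.317, 0.2938]
tool_rot: [0.109, 1.568, -0.107]
force: [-0.3, 0.4, -0.2]
gripper_width: 0.0623
top scale (array([ 525.8, -107.8,   -8.3]), np.float64(-8.65))
top ink_pad (array([560.9, 152. ,  -8.3]), np.float64(-7.11))
top big_carton (array([ 525.6, -107.1,   -8. ]), np.float64(-7.03))
top small_carton (array([ 527.1, -110. ,   -7.8]), np.float64(-6.25))
top stapler (array([538.4,  20.3,  -8.2]), np.float64(-9.83))
stapler sil [ 0.5416  0.0233 -0.1435] 0.233
stamp [0.5594 0.1481] 0.078
side scale (array([ 527.5, -112. ,   -9.5]), np.float64(-5.84))
side ink_pad (array([561.8, 146.6,  -7.8]), np.float64(-6.04))
side big_carton (array([ 525.3, -109.8,   -6.1]), np.float64(-5.92))
side small_carton (array([ 527. , -109.9,   -6.9]), np.float64(-6.81))
side stapler (array([539.3,  16.9,  -5.3]), np.float64(-7.61))
stapler sil [ 0.5425  0.0188 -0.0059] 0.349
stamp [0.5623 0.149 ] 0.148
40.75
```

```bash
ls -t pics | head -4
```

```text
rr_side.png
qq_side.png
rr_top.png
qq_top.png
```

View pics/rr_side.png

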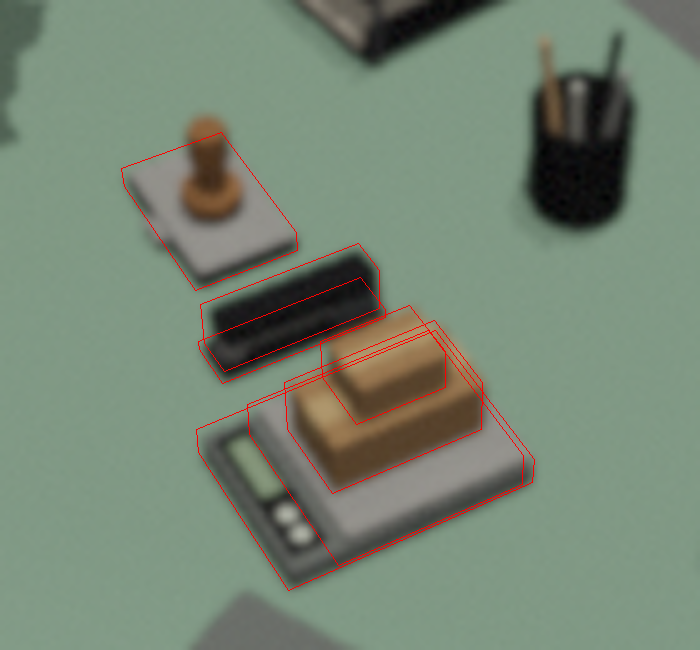

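The two views agree that the stapler sits about 4 mm too far towards the robot. Everything else is within about 3 mm, so I will regrip the stapler and move it.

```bash
python3 plan.py 545 19.4 130 -8.2;  python3 -m creep '[[62,[0,-40,10],[0,0,0]],[62,[0,-85,25],[0,0,0]],[62,[0,-130,45],[0,0,0]],[62,[0,-175,70],[0,0,0]],[62,[0,-220,95],[0,0,0]]]';python3 plan.py 545 19.4 130 -8.2
```

```text
t 40.75 grasp [459.9 314.3 239.9] jawyaw -8.0 tilt 0.04 q [ 0.49  0.34  0.01  1.23 -0.    0.63] F [0.2 0.6 0.2] w 61.7
shift [ 110.  -280.   125.5] turn [ 0.2 -0.   0. ]
time_s: 41.25
tcp_pos: [0.5218, 0.0828, 0.2943]
tool_rot: [0.112, 1.568, -0.112]
force: [0.6, -0.1, -0.4]
gripper_width: 0.0622
t 41.25 grasp [521.8  82.8 240.4] jawyaw -8.2 tilt 0.02 q [ 0.04  0.28 -0.08  1.21 -0.    0.18] F [ 0.6 -0.1 -0.4] w 62.2
shift [110.4 -59.4  32. ] turn [-0.  0.  0.]
```

```bash
python3 -m creep '[[62,[0,-35,18],[0,0,0]],[62,[20,-58,32],[0,0,0]],[62,[60,-60,32],[0,0,0]],[62,[95,-60,32],[0,0,0]],[62,[110,-60,32],[0,0,0]]]';python3 plan.py 545 19.4 130 -8.2; python3 -m creep '[[62,[0,0,0],[0,0,0]],[62,[20,0,0],[0,0,0]],[62,[50,0,0],[0,0,0]],[62,[70,0,0],[0,0,0]],[62,[80,0,0],[0,0,0]]]';python3 plan.py 545 19.4 42 -8.2
```

```text
time_s: 41.75
tcp_pos: [0.5427, 0.0203, 0.1806]
tool_rot: [0.114, 1.574, -0.114]
force: [-0.8, 0.4, 0.2]
gripper_width: 0.0622
t 41.75 grasp [542.4  20.3 126.7] jawyaw -8.3 tilt 0.33 q [-0.08  0.39 -0.24  0.95 -0.    0.07] F [-0.8  0.4  0.2] w 62.2
shift [-3.3 -0.5  2.4] turn [-0.1 -0.3  0. ]
time_s: 42.25
tcp_pos: [0.5451, 0.0213, 0.1035]
tool_rot: [0.112, 1.569, -0.112]
force: [0.3, 0.4, 0.3]
gripper_width: 0.062
t 42.25 grasp [545.1  21.3  49.6] jawyaw -8.2 tilt 0.04 q [-0.08  0.46 -0.34  0.77 -0.    0.07] F [0.3 0.4 0.3] w 62.0
shift [ 7.6 -1.9  0.1] turn [ 0. -0.  0.]
```

```bash
python3 -m creep '[[62,[4,-1,0],[0,0,0]],[62,[7,-1,0],[0,0,0]],[62,[7.5,-1,0],[0,0,0]],[62,[7.5,-1,0],[0,0,0]],[20,[7.5,-1,0],[0,0,0]]]';python3 -m creep '[[20,[0,0,0],[0,0,0]],[20,[0,0,0],[0,0,0]],[20,[0,0,0],[0,0,0]],[20,[0,0,0],[0,0,0]],[20,[0,0,0],[0,0,0]]]';python3 plan.py 549 20.2 42 -8.2;python3 -m creep '[[20,[-2,0,0],[0,0,0]],[20,[-5,0,0],[0,0,0]],[20,[-5,0,2],[0,0,0]],[20,[-5,0,4],[0,0,0]],[20,[-5,0,4],[0,0,0]]]';python3 plan.py 549 20.2 42 -8.2
```

```text
time_s: 42.75
tcp_pos: [0.5463, 0.0209, 0.0968]
tool_rot: [0.111, 1.567, -0.111]
force: [0.3, 0.1, 0.4]
gripper_width: 0.0489
time_s: 43.25
tcp_pos: [0.5462, 0.0208, 0.0968]
tool_rot: [0.111, 1.567, -0.111]
force: [-0.9, -1.2, 5.2]
gripper_width: 0.029
t 43.25 grasp [546.3  20.8  42.9] jawyaw -8.1 tilt 0.07 q [-0.08  0.47 -0.34  0.75 -0.    0.06] F [-0.9 -1.2  5.2] w 29.0
shift [ 0.9 -0.2  2.9] turn [0.1 0.1 0. ]
time_s: 43.75
tcp_pos: [0.55, 0.0203, 0.1009]
tool_rot: [0.111, 1.568, -0.111]
force: [0.1, -0.2, -1.6]
gripper_width: 0.0288
t 43.75 grasp [550.   20.3  47. ] jawyaw -8.1 tilt 0.01 q [-0.08  0.47 -0.33  0.77  0.    0.06] F [ 0.1 -0.2 -1.6] w 28.8
shift [ 5.  -0.2 -0.9] turn [ 0.1  0.  -0. ]
```

```bash
python3 -m creep '[[20,[2,0,0],[0,0,0]],[20,[3,0,0],[0,0,0]],[20,[4,0,0],[0,0,0]],[20,[5,0,0],[0,0,0]],[20,[5,0,0],[0,0,0]]]';python3 plan.py 549 20.2 42 -8.2
```

```text
time_s: 44.25
tcp_pos: [0.5494, 0.0204, 0.0968]
tool_rot: [0.111, 1.568, -0.111]
force: [-2.8, -0.0, 5.1]
gripper_width: 0.0289
t 44.25 grasp [549.4  20.4  42.9] jawyaw -8.1 tilt 0.01 q [-0.08  0.48 -0.33  0.76  0.    0.06] F [-2.8 -0.   5.1] w 28.9
shift [ 0.9 -0.2 -0.4] turn [ 0.1 -0.  -0. ]
```

Contact again at the same height. Release and withdraw to the left, clear of everything.

```bash
python3 -m creep '[[38,[-0.5,0,0],[0,0,0]],[50,[-0.5,0,0],[0,0,0]],[62,[-0.5,0,0],[0,0,0]],[62,[-10,0,0],[0,0,0]],[62,[-40,0,0],[0,0,0]]]'; python3 -m creep '[[62,[-45,0,0],[0,0,0]],[62,[-90,0,0],[0,0,0]],[62,[-135,0,0],[0,0,0]],[62,[-160,0,-30],[0,0,0]],[62,[-160,0,-75],[0,0,0]]]'; python3 -m creep '[[62,[0,45,0],[0,0,0]],[62,[0,95,0],[0,0,0]],[62,[0,145,0],[0,0,0]],[62,[0,195,0],[0,0,0]],[62,[0,245,0],[0,0,0]]]';python3 -m creep '[[62,[0,40,0],[0,0,0]],[62,[0,70,0],[0,0,0]],[62,[0,80,0],[0,0,0]],[62,[0,80,0],[0,0,0]],[62,[0,80,0],[0,0,0]]]'; sed -i 's/"pics\/\([qr]\)/"pics\/z\1/' m6.py; python3 m6.py; ls -t pics|head -4
python3 - <<'E'
from plant import env
from edge import *
a=pickle.load(open("cs0.pkl","rb"))
for n,t in (("top",0),("side",1)):
    c=env.camera(n)
    for nm,x,y,r in (("tape",.343,.207,26),("punch",.358,-.221,28),("cup",None,None,0)):
        if x is None: continue
        q=proj(c,[x,y,.025])[0].astype(int); A=a[t]["color"][q[1]-r:q[1]+r,q[0]-r:q[0]+r]; B=c["color"][q[1]-r:q[1]+r,q[0]-r:q[0]+r]
        print(n,nm,"shift px",np.round(cv2.phaseCorrelate(cv2.cvtColor(A,6).astype(np.float32),cv2.cvtColor(B,6).astype(np.float32),cv2.createHanningWindow((2*r,2*r),5))[0],2))
    r0,c0=(134,227) if t==0 else (155,278); r=26
    A=a[t]["color"][r0-r:r0+r,c0-r:c0+r];B=c["color"][r0-r:r0+r,c0-r:c0+r]
    print(n,"cup",np.round(cv2.phaseCorrelate(cv2.cvtColor(A,6).astype(np.float32),cv2.cvtColor(B,6).astype(np.float32),cv2.createHanningWindow((2*r,2*r),5))[0],2))
E
```

```text
time_s: 44.75
tcp_pos: [0.5474, 0.0204, 0.1343]
tool_rot: [0.112, 1.574, -0.111]
force: [0.1, 0.5, 0.2]
gripper_width: 0.0619
time_s: 45.25
tcp_pos: [0.4789, 0.0305, 0.3013]
tool_rot: [0.112, 1.557, -0.112]
force: [0.6, -0.5, 0.3]
gripper_width: 0.0621
time_s: 45.75
tcp_pos: [0.5099, 0.2754, 0.2971]
tool_rot: [0.112, 1.567, -0.111]
force: [1.0, -0.6, 0.4]
gripper_width: 0.0625
time_s: 46.25
tcp_pos: [0.5213, 0.3516, 0.2964]
tool_rot: [0.111, 1.568, -0.112]
force: [0.2, -0.6, 0.2]
gripper_width: 0.062
top scale (array([ 525.8, -107.8,   -8.3]), np.float64(-8.62))
top ink_pad (array([560.9, 152. ,  -8.6]), np.float64(-7.07))
top big_carton (array([ 525.7, -107.1,   -8. ]), np.float64(-7.04))
top small_carton (array([ 527.2, -110.1,   -7.8]), np.float64(-6.23))
top stapler (array([541.8,  21.5,  -8.3]), np.float64(-9.74))
stapler sil [ 0.5451  0.0244 -0.1365] 0.209
stamp [0.5597 0.1481] 0.071
side scale (array([ 527.5, -112. ,   -9.6]), np.float64(-5.84))
side ink_pad (array([561.7, 146.5,  -7.8]), np.float64(-6.05))
side big_carton (array([ 525.3, -109.9,   -6.1]), np.float64(-5.9))
side small_carton (array([ 527.2, -109.4,   -7.5]), np.float64(-6.81))
side stapler (array([542.5,  16.9,  -8.9]), np.float64(-7.84))
stapler sil [ 0.5487  0.0192 -0.0033] 0.343
stamp [0.5623 0.1481] 0.144
46.35
zrr_side.png
zqq_side.png
zrr_top.png
zqq_top.png
top tape shift px [ 0.07 -0.06]
top punch shift px [-0.03  0.  ]
top cup [0.03 0.03]
side tape shift px [0.13 0.08]
side punch shift px [0.14 0.04]
side cup [-0.19 -0.02]
```

View pics/zqq_top.png

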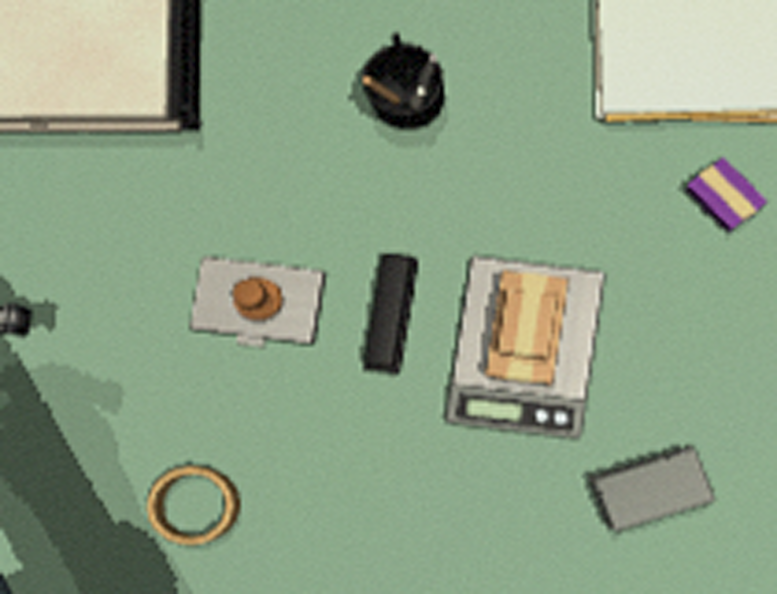

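View pics/zqq_side.png

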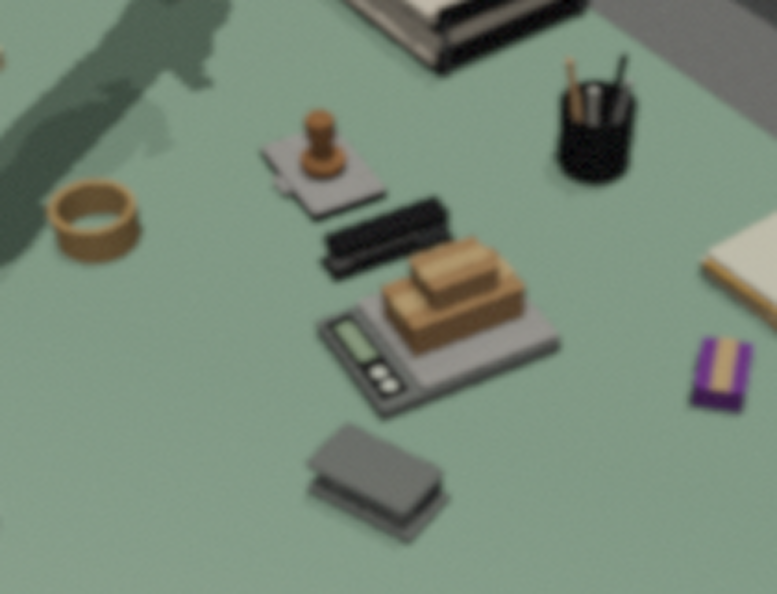

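Both views show the cartons stacked square on the platform ((525,330) top crop), the stamp upright on the pad (258,298) and the stapler midway and parallel (390,315). The bystanders have not moved and the arm is clear. Handing in.

```bash
python3 -c "
from plant import env
print(env.close_job())"
```

```text
the job is handed in; nothing more can be done
None
```

The counter is set up as asked, in the order asked, and I handed the job in at about 46 s of the 109 s allowed. No verdict comes back.

I adjusted two placements. The big carton first landed about 5 mm towards the display, so I regripped it before stacking the small one. I moved the stapler about 3 mm along its length after its first placing.

Last checks, from the top view unless noted:

| Thing | Measured offset from its target | Notes |
|---|---|---|
| Big carton | about 1 mm from the platform's middle, yaw within 0.5° | The side view's fit was noisier, at about 3 mm and 3.5° |
| Small carton | about 3 mm from the big carton's middle | By eye in the enlarged picture it looks centred |
| Stamp | about 4 mm from the pad's middle, towards the scale | The side view put it about 1.5 mm off the other way, so I left it; it stands upright |
| Stapler | about 1–2 mm from the halfway point, parallel to the scale | The side view's outline fit for its angle failed, and its edge fit agreed |

The tape roll, hole punch and pen cup moved less than 0.2 pixel between the first and last pictures. The gripper was open and clear of everything at the end. The largest tool force I read was about 13 N, at set-down.

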